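Put the mixed-up study desk back in order

TASK

The four things on this study desk each sit on another's place: put the computer mouse on the middle of the blue mouse pad, the flask on the middle of the round dark wooden coaster, the stapler in the middle of the grey tray and the white earbud case on the middle of the round white charging pad, all the right way up and in any direction. Only one thing fits on a place at a time, so use the closed green notebook as the spare spot to set a thing down on (let go of it there) while you make room, and leave nothing on it at the end. Keep the flask upright all the while and leave the yellow block of sticky notes where it lies.

Things in the scene. Friction and masses are not known exactly. Their poses are not given: they have to be found in the camera images.
- mouse: Black computer mouse with a red scroll wheel, loose, 102 long (its x, wheel towards +x) x 58 wide (its y) x 34 high, edges rounded 11, about 90 g. Origin at the centre of its underside, z up. Belongs on the mouse pad. At the start it lies on the tray or on the charging pad. Grip it across its 58 mm width.
- flask: Upright closed vacuum flask, dark steel with a black lid, loose, round, 60 in diameter up to 108 high, lid 58 in diameter, 140 high in all, about 240 g. Origin at the centre of its underside, z up. Belongs on the coaster. At the start it stands on the tray or on the charging pad, whichever the mouse does not occupy.
- stapler: Red and black stapler standing on its base, loose, 110 long (its x) x 34 wide (its y) x about 47 high, about 150 g. Origin at the centre of its underside, z up. Belongs in the tray. At the start it stands on the mouse pad or on the coaster. Grip it across its 34 mm width.
- earbud_case: White rounded earbud case lying flat, loose, 62 long (its x) x 46 wide (its y) x 26 high, edges rounded 10, about 50 g. Origin at the centre of its underside, z up. Belongs on the charging pad. At the start it lies on the mouse pad or on the coaster, whichever the stapler does not occupy.
- mouse_pad: Blue rectangular mouse pad, fixed, 150 (x) x 130 (y) x 5 thick. Origin at the centre of its underside on the desk; its top is 5 above.
- coaster: Round dark brown wooden coaster, fixed, 110 in diameter, 5 thick. Origin at the centre of its underside on the desk; its top is 5 above.
- tray: Shallow square grey tray with a black rim, fixed, 140 x 140 outside; its floor is 5 above the desk, the rim 4 thick and 9 above the desk. Origin at the centre of its underside on the desk.
- charger: Round white charging pad with a thin black ring near its edge, fixed, 104 in diameter, 5 thick. Origin at the centre of its underside on the desk; its top is 5 above.
- notebook: Closed green notebook, fixed, 148 (x) x 105 (y) x 10 thick, empty at the start: the spare spot. Origin at the centre of its underside on the desk; its top is 10 above.
- note_block: Yellow block of sticky notes, a bystander, loose on the desk beyond the places, 76 x 76 x 30 high, about 120 g. Origin at the centre of its underside. To be left where it lies.
There are look-alikes about, which are no part of the job. Of the things shaped like the mouse_pad, the blue one is meant.

How it is judged:
By the outcome, as a careful person would: the job done as asked, in the order asked, and still so for the second after the job is handed in, with the robot touching nothing.
It also fails if it takes over 141 s, if anything falls off the work surface, if the arm or the gripper's body presses on something with over 40 N, if the wrist force passes 120 N, or if a joint passes its speed limit or range.

ROBOT

A 6-joint arm with a two-finger parallel gripper is mounted at the origin on the work surface. World frame = base frame: x ahead of the robot, y to its left, z up, the work surface at z = 0. Lengths are in mm, angles in rad, forces in N, time in s.
With the tool pointing down it reaches from about 300 to 775 mm from the base axis. Payload 14.6 kg.
Tool frame: the origin (TCP) lies midway between the tips of the shut fingers; the grasp point (between the pads) lies 19 mm behind it (grip_depth is the distance from the TCP to the grasp point, in mm); z points along the fingers, y is the direction in which the jaws open and shut (so a half turn about z gives the same grasp; the last joint's range is limited). The gripper opens to 94 mm and grips with 3 to 60 N. Pads are 16 mm wide; open, the fingers measure 119 mm over their backs; the gripper's body (75 mm by 177 mm) begins 78 mm behind the grasp point.
Start: joints at [-0.067, 0.3, 1.521, -0, 1.321, -0.067], TCP at [549.99, -0.002, 205.446] pointing down, gripper open.
Joint ranges: [-3.03, 3.03], [-0.79, 2.21], [0.23, 2.52], [-1.04, 4.18], [0, 3.07], [-2.55, 2.55]. Speed limits (rad/s): [2.22, 2.22, 2.57, 3.14, 3.14, 3.14].

INTERFACE

Orientations are given as [roll, pitch, yaw] about the fixed x, y, z axes, in that order (R = Rz(yaw) Ry(pitch) Rx(roll)).
In Python, from cell import read_state, camera, camera_info, sign_off, grip_depth gives the robot as it stands.
- The arm moves only by the tool drive_tool, never from a script. Its argument "motion" is one flat list of numbers, 4 for each row, row after row: the shift along the tool's x, y, z in mm, then the turn about the tool's z in rad. A call has 1 to 8 rows; each row shifts and turns the pose as measured when the row begins, along the tool's axes as they then stand; what a row does not reach is not made up. A row lasts 1/12 s, in which the tool goes at most 41.7 mm and 7.16 degrees, less where a joint would pass 70% of its speed; a pose out of reach is approached as far as the arm can. A call is refused whole if a number of a shift passes 41.7 or a number of a turn 0.125, either way. A call with a gripper value outside its range is refused whole. "jaw" is the closure, from 0 (fully open) to 1 (shut), set as the call begins (left out, the last holds). The fingers move at their own pace and stop on an object; "grip_force" is the grip in N (left out, the last holds). Time passes only in rows, so rows that do not move let the fingers close. It gives the time, the measured TCP pose, the force and the opening at its end, in the units of the state.
- read_state(): the state, without advancing time (a new reading comes with each control period).
- camera(name): name is "scene" or "side" or "wrist"; returns the picture (420x560x3 uint8, red, green, blue); there is no depth.
- camera_info(name): a dict with "fovy" (degrees; the focal length in pixels is half the picture's height over the tangent of half this angle, whatever the lens; pixels are square), "cx", "cy" (the principal point, pixels), "k1" (the pictures are not rectified: a ray, as slopes to the right and down, at radius r is drawn at 1 + k1 r^2 times it, then the intrinsics apply), "camera_from_world" (4x4, takes a point from world to camera coordinates). Camera axes: x right, y up, looking along -z (the intrinsics and any distortion apply to the point x, -y, -z); pixel columns grow to the right and rows downward; lengths in mm; the calibration is good to about 2 mm. A picture is of the moment at which its call begins: read the wrist's pose just before it. camera_info takes no time and is no camera call; for the wrist camera it gives the pose at the moment of the call.
- sign_off(): hands the job in, once; it reports no verdict.
The state is a dict: "clock": time; "joints": joint angles; "qd": joint speeds; "effort": joint torques, N m; "eef_pos": TCP position; "eef_rot": TCP orientation; "wrist_force": force on the tool from outside, world axes, zero at the start; "moment": the same for the moment, N m; "finger_gap": finger opening in mm.
Only numpy, scipy, OpenCV 4.12 (cv2) and the standard library are available. Lean on these libraries where they do the work, as an engineer would, in place of code of your own. Each camera call takes 0.05 s, during which the arm holds its last target. There are 200 camera calls.

## Working session

There is one attempt and no reset: what is moved stays moved. The work goes in short steps, Python scripts to look and compute and a tool call to move; the robot and the scene stay as the last step left them, time stands still between calls to the robot, and variables do not carry over. Pictures are saved under pics/ and viewed, on a budget of 14 in all, crops included, one or two more only if the job needs it, and the job is handed in when it is done.

Besides the shell and the picture viewer there is one more tool, called after "Emit:" as name(argument=value, ...) on one line, values as JSON. drive_tool: Moves the arm, as the interface text tells. Its arguments: {"type":"object","properties":{"motion":{"type":"array","items":{"type":"number"}},"jaw":{"type":"number"},"grip_force":{"type":"number"}},"required":["motion"]}

```bash
ls; mkdir -p pics; cat > h.py <<'E'
import numpy as np, cv2
from cell import read_state, camera, camera_info, sign_off, grip_depth
def save(n,img): cv2.imwrite(f'pics/{n}.png',cv2.cvtColor(img,cv2.COLOR_RGB2BGR))
def K(ci):
    f=210/np.tan(np.radians(ci['fovy'])/2); return np.array([[f,0,ci['cx']],[0,f,ci['cy']],[0,0,1.]]),np.array([ci['k1'],0,0,0.])
def ray(ci,px):
    k,d=K(ci); p=cv2.undistortPoints(np.array(px,float).reshape(-1,1,2),k,d).reshape(-1,2)
    T=np.array(ci['camera_from_world']); R=T[:3,:3]; c=-R.T@T[:3,3]
    return c,np.c_[p[:,0],-p[:,1],-np.ones(len(p))]@R
def onz(ci,px,z):
    c,v=ray(ci,px); return c+v*((z-c[2])/v[:,2])[:,None]
def proj(ci,P):
    k,d=K(ci); T=np.array(ci['camera_from_world']); q=np.atleast_2d(P)@T[:3,:3].T+T[:3,3]; q=q*[1,-1,-1]
    return cv2.projectPoints(q.reshape(-1,1,3),np.zeros(3),np.zeros(3),k,d)[0].reshape(-1,2)
def tri(obs):
    A=0;b=0
    for ci,px in obs:
        c,v=ray(ci,[px]); v=v[0]/np.linalg.norm(v[0]); M=np.eye(3)-np.outer(v,v); A=A+M; b=b+M@c
    return np.linalg.solve(A,b)
E
python3 - <<'E'
from h import *
for n in ('scene','side','wrist'):
    ci=camera_info(n); print(n,ci)
    save(n+'0',camera(n))
s=read_state(); print(s, grip_depth)
E
```

```text
pics
scene {'fovy': 43.3353203002465, 'cx': 277.6925519820662, 'cy': 209.5362721392264, 'k1': -0.10140234751386752, 'camera_from_world': array([[ 7.01174610e-01,  7.12931105e-01, -9.13266537e-03,
        -3.40422934e+02],
       [-4.85839983e-01,  4.87124789e-01,  7.25719609e-01,
         2.37778541e+02],
       [ 5.21836831e-01, -5.04419150e-01,  6.87929970e-01,
        -1.75339839e+03],
       [ 0.00000000e+00,  0.00000000e+00,  0.00000000e+00,
         1.00000000e+00]])}
side {'fovy': 56.811961785651505, 'cx': 278.4973916776196, 'cy': 213.06437627508998, 'k1': -0.018102956492660735, 'camera_from_world': array([[ 9.54247706e-01, -2.98253741e-01,  2.13546546e-02,
        -5.45605878e+02],
       [ 1.75978542e-01,  6.17901335e-01,  7.66309006e-01,
        -7.65763670e+01],
       [-2.41749597e-01, -7.27490650e-01,  6.42117190e-01,
        -7.78550644e+02],
       [ 0.00000000e+00,  0.00000000e+00,  0.00000000e+00,
         1.00000000e+00]])}
wrist {'fovy': 65.23964592597135, 'cx': 282.6453115099107, 'cy': 211.35770381699894, 'k1': -0.005775706002013274, 'camera_from_world': array([[ 
[... 299 characters left out ...]
e+00,
         1.00000000e+00]])}
{'clock': 0.15, 'joints': array([-6.66148015e-02,  3.00343909e-01,  1.52140388e+00,  1.55220420e-06,
        1.32068512e+00, -6.65840262e-02]), 'qd': array([ 0.00047794, -0.00344109, -0.00208114, -0.00155555, -0.00059552,
        0.00116429]), 'effort': array([-2.50185103e-04, -5.31960297e+01, -3.52822959e+01,  7.07691838e-02,
        2.35654798e-02, -3.66386917e-05]), 'eef_pos': array([5.49817450e+02, 1.51218178e-03, 2.05031062e+02]), 'eef_rot': array([-3.14075436e+00, -5.74061834e-05,  1.57076514e+00]), 'wrist_force': array([0.11178531, 1.33625575, 0.27334645]), 'moment': array([ 0.04142563, -0.02708983,  0.00433325]), 'finger_gap': 94.04548607968837} 18.8
```

View pics/scene0.png

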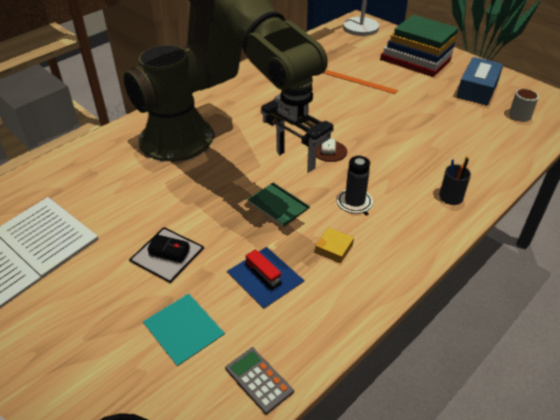

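View pics/side0.png

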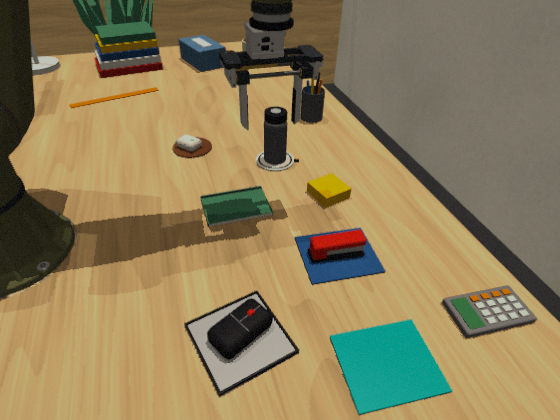

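```bash
python3 - <<'E'
from h import *
S,D=camera_info('scene'),camera_info('side')
pts=dict(mouse=((168,247),(241,328)),flasklid=((359,161),(276,114)),stapler=((264,265),(337,242)),ear=((331,149),(189,143)),notes=((335,242),(329,188)),notebook=((279,203),(236,206)),pad=((266,276),(339,256)),tray=((166,254),(241,340)),charger=((355,201),(276,161)),teal=((184,328),(388,362)))
for n,(a,b) in pts.items(): print(n,tri([(S,a),(D,b)]).round(),onz(S,[a],5).round()[0,:2],onz(D,[b],5).round()[0,:2])
E
```

```text
mouse [ 407. -321.   25.] [ 389. -311.] [ 409. -310.]
flasklid [617. 181. 140.] [514. 329.] [701. 441.]
stapler [ 632. -192.   35.] [ 613. -174.] [ 648. -165.]
ear [406. 319.   5.] [411. 313.] [405. 327.]
notes [698.   0.  20.] [688.  14.] [707.  16.]
notebook [473.  17.   1.] [475.  16.] [472.  10.]
pad [ 640. -194.   -2.] [ 642. -195.] [ 636. -203.]
tray [ 404. -330.    3.] [ 405. -330.] [ 404. -332.]
charger [620. 180.  -1.] [623. 176.] [618. 169.]
teal [ 618. -434.    0.] [ 621. -436.] [ 616. -436.]
```

View pics/wrist0.png

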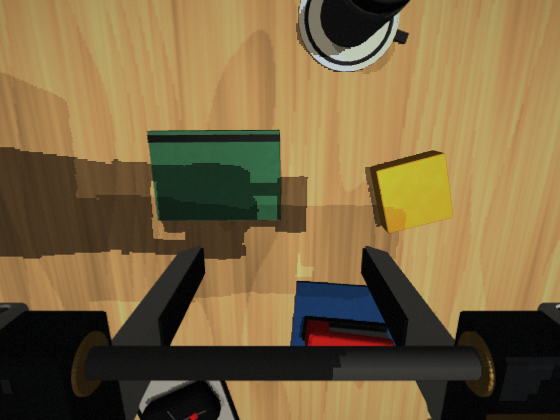

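Emit:
drive_tool(motion=[30, -8, -14, 0, 30, -8, -14, 0, 30, -8, -14, 0, 30, -8, -14, 0, 30, -8, -14, 0, 30, -8, -14, 0, 0, 0, 0, 0])

```text
clock: 0.73
eef_pos: [498.9, 185.9, 290.1]
eef_rot: [-3.134, -0.0, 1.566]
wrist_force: [0.3, 0.4, -0.2]
finger_gap: 94.0
```

```bash
python3 - <<'E'
from h import *
ci=camera_info('wrist'); im=camera('wrist'); save('w1',im); s=read_state(); print(s['eef_pos'],s['eef_rot'])
import pickle; pickle.dump((ci,im),open('w1.pkl','wb'))
E
```

```text
[499.19611538 184.10516033 288.72541559] [-3.13319535e+00  5.93408502e-04  1.56547043e+00]
```

View pics/w1.png

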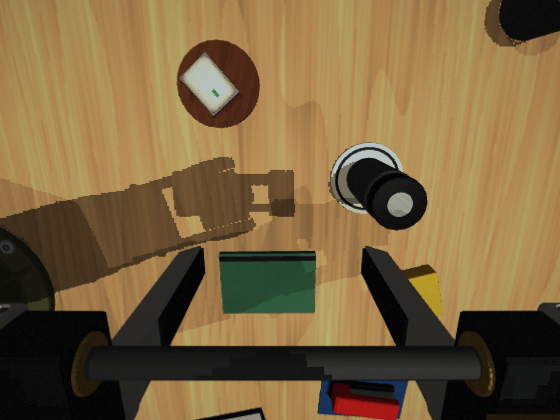

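```bash
cat > m1.py <<'E'
from h import *
import pickle
def big(m,near=None):
    cs=[c for c in cv2.findContours(m.astype(np.uint8),cv2.RETR_EXTERNAL,cv2.CHAIN_APPROX_NONE)[0] if cv2.contourArea(c)>40]
    if near is not None: cs.sort(key=lambda c:abs(cv2.pointPolygonTest(c,near,True)) if cv2.pointPolygonTest(c,near,False)<0 else -cv2.contourArea(c))
    else: cs.sort(key=lambda c:-cv2.contourArea(c))
    return cs[0]
def hsv(im): return [c.astype(int) for c in cv2.split(cv2.cvtColor(im,cv2.COLOR_RGB2HSV))]
def rect(ci,c,z):
    P=onz(ci,c.reshape(-1,2),z)[:,:2].astype(np.float32); r=cv2.minAreaRect(P); b=cv2.boxPoints(r)
    e=[b[1]-b[0],b[2]-b[1]]; L=max(e,key=np.linalg.norm); return np.round(r[0],1),np.round(sorted(r[1]),1),round(float(np.degrees(np.arctan2(L[1],L[0]))%180),1)
def circ(ci,c,z):
    P=onz(ci,c.reshape(-1,2),z)[:,:2].astype(np.float32); (e,r)=cv2.minEnclosingCircle(P); return np.round(e,1),round(r,1)
E
python3 - <<'E'
from m1 import *
ci,im=pickle.load(open('w1.pkl','rb')); h,s,v=hsv(im)
for p in [(209,75),(219,115),(340,175),(300,280),(400,204),(50,200)]: print(p,im[p[1],p[0]])
e=big((s<60)&(v>120),(205,80)); print('ear',cv2.contourArea(e),[rect(ci,e,z) for z in (5,18,26)])
co=big((v<120)&((h<12)|(h>170))&(s>90)|(s<60)&(v>120),(240,110)); print('coaster',circ(ci,co,5),cv2.boundingRect(co),rect(ci,co,5))
nb=big((h>60)&(h<90)&(s>60),(268,290)); print('notebook',rect(ci,nb,10),cv2.boundingRect(nb))
lid=big((s<60)&(v>120),(400,204)); m=lid.reshape(-1,2).mean(0); print('lid disc',m,onz(ci,[m],140),cv2.boundingRect(lid))
ch=big((s<60)&(v>110),(340,178)); P=onz(ci,ch.reshape(-1,2),5)[:,:2].astype(np.float32); print('charger',circ(ci,ch,5),cv2.boundingRect(ch))
# cross-check heights: triangulate centroids with scene/side
E
```

```text
(209, 75) [181 192 186]
(219, 115) [68 33 19]
(340, 175) [116 110  93]
(300, 280) [37 73 48]
(400, 204) [154 156 143]
(50, 200) [165 124  76]
ear 1617.0 [(array([400.5, 307.5]), array([46.3, 63.4]), 130.9), (array([403.3, 306.4]), array([45. , 61.6]), 130.9), (array([405.1, 305.8]), array([44.2, 60.5]), 130.9)]
coaster (array([412. , 306.3]), 54.3) (178, 40, 81, 87) (array([412. , 306.9]), array([106.6, 107. ]), 88.5)
notebook (array([473.5,   9.1]), array([ 91.7, 145.8]), 0.0) (220, 260, 95, 53)
lid disc [399.71641791 204.13432836] [[620.09292392 179.27449897 140.        ]] (388, 193, 25, 24)
charger (array([618.2, 180.7]), 41.4) (339, 150, 56, 48)
```

Emit:
drive_tool(motion=[12, -32, 30, 0, 12, -32, 30, 0, 12, -32, 30, 0, 0, 0, 0, 0, 0, 0, 0, 0])

```text
clock: 1.2
eef_pos: [404.8, 215.6, 198.2]
eef_rot: [-3.131, 0.003, 1.564]
wrist_force: [0.4, -0.0, 0.4]
finger_gap: 93.9
```

```bash
python3 - <<'E'
from m1 import *
ci=camera_info('wrist'); im=camera('wrist'); s_=read_state(); print(s_['eef_pos'],s_['eef_rot'])
pickle.dump((ci,im),open('w2.pkl','wb')); h,s,v=hsv(im)
p=tuple(map(float,proj(ci,[403.5,306.5,20])[0])); print(p)
e=big((s<60)&(v>120),p); print('ear',[rect(ci,e,z) for z in (5,18,26)])
co=big((v<120)&((h<12)|(h>170))&(s>90)|(s<60)&(v>120),p); print('coaster',circ(ci,co,5),rect(ci,co,5),cv2.boundingRect(co))
c1,i1=pickle.load(open('w1.pkl','rb')); h,s,v=hsv(i1)
e1=big((s<60)&(v>120),(205,80)); co1=big((v<120)&((h<12)|(h>170))&(s>90)|(s<60)&(v>120),(240,110))
ce=lambda c:cv2.minAreaRect(c)[0]
print('tri ear',tri([(c1,ce(e1)),(ci,ce(e))]),'coaster',tri([(c1,cv2.fitEllipse(co1)[0]),(ci,cv2.fitEllipse(co)[0])]))
x,y=map(int,p); save('w2',cv2.resize(im[max(0,y-100):y+100,max(0,x-130):x+130],None,fx=2,fy=2))
E
```

```text
[404.8377212  215.42253942 197.93235736] [-3.12977417  0.00372573  1.56312541]
(282.1100770799088, 105.94690058673747)
ear [(array([403.4, 306.2]), array([48. , 64.8]), 130.9), (array([403.6, 306. ]), array([46.3, 62.6]), 130.9), (array([403.7, 305.9]), array([45.3, 61.2]), 130.9)]
coaster (array([411.7, 306.8]), 54.3) (array([411.7, 306.7]), array([107.7, 107.9]), 80.6) (240, 51, 101, 106)
tri ear [403.51996262 307.02620679  20.50962953] coaster [411.70225398 308.86942544   2.08818782]
```

View pics/w2.png

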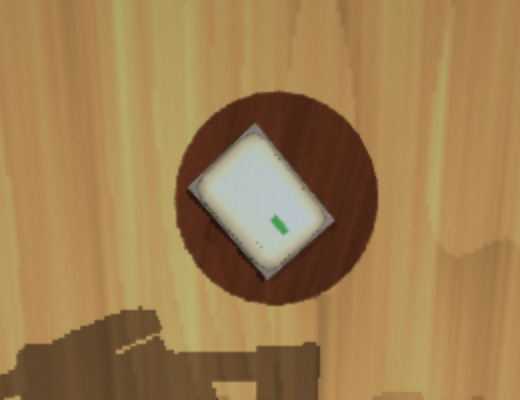

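Emit:
drive_tool(motion=[30, 0, 36, 0, 30, 0, 36, 0, 30, 0, 30, 0, 0, 0, 8, -0.12, 0, 0, 0, -0.12, 0, 0, 0, -0.12, 0, 0, 0, -0.12, 0, 0, 0, -0.12])

```text
clock: 1.92
eef_pos: [417.5, 301.9, 92.0]
eef_rot: [-3.14, -0.001, 2.17]
wrist_force: [-0.7, 0.9, 0.2]
finger_gap: 94.0
```

Emit:
drive_tool(motion=[0, 0, 0, -0.12, 0, 0, 0, 0])

```text
clock: 2.08
eef_pos: [420.9, 301.1, 92.7]
eef_rot: [3.141, -0.0, 2.3]
wrist_force: [0.1, -0.3, -0.1]
finger_gap: 94.2
```

```bash
cat >> h.py <<'E'
from scipy.spatial.transform import Rotation as Ro
def go(t,ang=None):
    "shift in the tool frame to the world target t, and turn about tool z to bring tool y to ang (deg)"
    s=read_state(); R=Ro.from_euler('xyz',s['eef_rot']).as_matrix(); d=R.T@(np.array(t)-s['eef_pos'])
    a=np.degrees(np.arctan2(R[1,1],R[0,1])); out=''
    if ang is not None: w=(ang-a+90)%180-90; out=f'turn {-np.radians(w):.3f}'
    print('pos',s['eef_pos'].round(1),'yang %.1f'%a,'tool shift',d.round(1),out,'gap %.1f'%s['finger_gap'],'F',s['wrist_force'].round(1),'t',s['clock'])
E
python3 -c "
from h import *
go([403.6,306,9],40.9)"
```

```text
pos [420.9 301.1  92.7] yang 41.8 tool shift [15.1 -9.6 83.7] turn 0.016 gap 94.2 F [ 0.1 -0.3 -0.1] t 2.0833
```

Emit:
drive_tool(motion=[15, -9.5, 20, 0.016, 0, 0, 20, 0, 0, 0, 20, 0, 0, 0, 0, 0, 0, 0, 0, 0])

```text
clock: 2.5
eef_pos: [410.5, 305.6, 33.9]
eef_rot: [3.134, 0.001, 2.259]
wrist_force: [-0.3, 0.4, 0.8]
finger_gap: 94.1
```

```bash
python3 -c "
from h import *
go([403.6,306,9],40.9)"
```

```text
pos [410.5 305.6  33.9] yang 39.4 tool shift [ 4.7 -5.2 24.8] turn -0.025 gap 94.1 F [-0.3  0.4  0.8] t 2.5
```

Emit:
drive_tool(motion=[5, -5.5, 0, -0.03, 0, 0, 12, 0, 0, 0, 11, 0, 0, 0, 0, 0, 0, 0, 0, 0])

```text
clock: 2.92
eef_pos: [405.3, 306.6, 12.2]
eef_rot: [3.129, 0.002, 2.286]
wrist_force: [-0.4, 0.3, -0.5]
finger_gap: 93.8
```

```bash
python3 -c "
from h import *
go([403.6,306,9],40.9)"
```

```text
pos [405.3 306.6  12.2] yang 41.0 tool shift [ 0.7 -1.7  3.2] turn 0.002 gap 93.8 F [-0.4  0.3 -0.5] t 2.9167
```

Good. Close with a moderate force.

Emit:
drive_tool(motion=[0.7, -1.7, 3.5, 0, 0, 0, 0, 0, 0, 0, 0, 0, 0, 0, 0, 0, 0, 0, 0, 0, 0, 0, 0, 0, 0, 0, 0, 0, 0, 0, 0, 0], jaw=1, grip_force=15)

```text
clock: 3.58
eef_pos: [404.0, 306.3, 9.3]
eef_rot: [3.127, 0.002, 2.286]
wrist_force: [-0.2, -0.2, -1.7]
finger_gap: 45.8
```

Emit:
drive_tool(motion=[0, 0, 0, 0, 0, 0, 0, 0, 0, 0, 0, 0, 0, 0, -10, 0, 0, 0, -20, 0, 0, 0, -20, 0, 0, 0, 0, 0])

```text
clock: 4.17
eef_pos: [402.7, 305.5, 61.9]
eef_rot: [3.13, 0.002, 2.286]
wrist_force: [0.6, 0.3, 0.7]
finger_gap: 46.4
```

```bash
python3 -c "
from h import *
go([473,10,80],0)"
```

```text
pos [402.7 305.5  61.9] yang 41.0 tool shift [-269.3 -140.5  -19.3] turn 0.715 gap 46.4 F [0.6 0.3 0.7] t 4.1667
```

Emit:
drive_tool(motion=[-33, -17, -3, 0, -33, -17, 0, 0, -33, -17, 0, 0, -33, -17, 0, 0, -33, -17, 0, 0, -33, -17, 0, 0, -33, -17, 0, 0, -33, -17, 0, 0])

```text
clock: 4.83
eef_pos: [474.7, 11.2, 65.2]
eef_rot: [3.124, 0.003, 2.297]
wrist_force: [0.7, 0.5, -0.4]
finger_gap: 46.2
```

Emit:
drive_tool(motion=[0, 0, 0, 0, 0, 0, 0, 0])

```text
clock: 5.0
eef_pos: [475.6, 4.9, 65.0]
eef_rot: [3.124, 0.004, 2.29]
wrist_force: [-1.8, 0.3, -0.5]
finger_gap: 46.1
```

```bash
python3 -c "
from h import *
go([473,15,15])"
```

```text
pos [475.6   4.9  65. ] yang 41.2 tool shift [ 9.5  3.8 50. ]  gap 46.1 F [-1.8  0.3 -0.5] t 5.0
```

Emit:
drive_tool(motion=[9, 4, 12, 0, 0, 0, 15, 0, 0, 0, 15, 0, 0, 0, 4, 0, 0, 0, 2, 0, 0, 0, 0, 0])

```text
clock: 5.5
eef_pos: [472.9, 18.0, 15.7]
eef_rot: [3.124, 0.004, 2.291]
wrist_force: [0.6, 0.2, -0.2]
finger_gap: 46.2
```

```bash
python3 -c "
from h import *
go([473,15,14])"
```

```text
pos [472.9  18.   15.7] yang 41.3 tool shift [-2.3 -1.9  1.7]  gap 46.2 F [ 0.6  0.2 -0.2] t 5.5
```

Lower the last bit, release, rise, then go to a viewpoint for the flask.

Emit:
drive_tool(motion=[-2, -2, 1.5, 0, 0, 0, 0.5, 0, 0, 0, 0, 0])

```text
clock: 5.75
eef_pos: [473.4, 15.6, 15.0]
eef_rot: [3.122, 0.006, 2.293]
wrist_force: [0.7, -0.1, -1.0]
finger_gap: 46.0
```

Emit:
drive_tool(motion=[0, 0, 0, 0, 0, 0, 0, 0, 0, 0, 0, 0, 0, 0, 0, 0, 0, 0, 0, 0, 0, 0, -5, 0, 0, 0, -30, 0, 0, 0, -30, 0], jaw=0)

```text
clock: 6.42
eef_pos: [470.0, 15.0, 78.9]
eef_rot: [3.128, 0.001, 2.292]
wrist_force: [0.2, 0.9, 0.8]
finger_gap: 93.3
```

Emit:
drive_tool(motion=[0, 0, -40, 0.12, 0, 0, -40, 0.12, 0, 0, -40, 0.12, 0, 0, -40, 0.12, 0, 0, -35, 0.12, 0, 0, -20, 0.12, 0, 0, 0, 0])

```text
clock: 7.0
eef_pos: [465.0, 13.0, 312.2]
eef_rot: [3.124, -0.009, 1.541]
wrist_force: [0.4, 0.1, 0.8]
finger_gap: 93.7
```

```bash
python3 -c "
from h import *
go([600,90,270],0)"
```

```text
pos [465.   13.  312.2] yang -1.7 tool shift [ 80.6 131.8  45.2] turn -0.030 gap 93.7 F [0.4 0.1 0.8] t 7.0
```

Emit:
drive_tool(motion=[20, 33, 0, -0.03, 20, 33, 0, 0, 20, 33, 0, 0, 20, 33, 0, 0, 0, 0, 0, 0, 0, 0, 0, 0])

```text
clock: 7.5
eef_pos: [601.3, 95.7, 313.0]
eef_rot: [3.125, -0.007, 1.581]
wrist_force: [-0.1, -0.1, 0.2]
finger_gap: 94.4
```

```bash
python3 - <<'E'
from m1 import *
ci=camera_info('wrist'); im=camera('wrist'); pickle.dump((ci,im),open('w3.pkl','wb')); save('w3',im)
h,s,v=hsv(im); p=tuple(map(float,proj(ci,[620,179,145])[0])); print(p)
lid=big((s<60)&(v>110),p); m=lid.reshape(-1,2).mean(0); c1,_=pickle.load(open('w1.pkl','rb'))
print(m,cv2.boundingRect(lid),'tri',tri([(c1,(399.7,204.1)),(ci,m)]),onz(ci,[m],145),onz(c1,[(399.7,204.1)],145))
go([620,179,200],0)
E
```

```text
(298.5609350155045, 115.6565908351377)
[290.76328502 113.92753623] (255, 77, 72, 75) tri [612.96021229 182.13334096 155.77572676] [[612.01779974 180.59707699 145.        ]] [[618.2635119  180.69983033 145.        ]]
pos [600.9  95.5 312.6] yang 0.6 tool shift [ 82.5  18.2 113.5] turn 0.010 gap 93.8 F [-1.  -0.   0.1] t 7.55
```

View pics/w3.png

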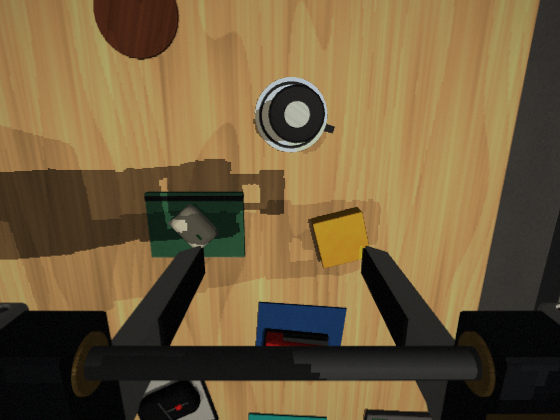

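```bash
python3 - <<'E'
from m1 import *
ci,im=pickle.load(open('w3.pkl','rb')); c1,_=pickle.load(open('w1.pkl','rb')); h,s,v=hsv(im)
ch=big((s<60)&(v>110),(260,115)); print('charger',circ(ci,ch,5),rect(ci,ch,5), cv2.boundingRect(ch))
m=((s<60)&(v>110)); m[:, :284]=0; m[:,311:]=0; m[:100]=0; m[128:]=0
n,l,st,ce=cv2.connectedComponentsWithStats(m.astype(np.uint8)); i=l[114,297]; print(st[i],ce[i],'tri',tri([(c1,(399.7,204.1)),(ci,ce[i])]),onz(ci,[ce[i]],145))
P=onz(ci,ch.reshape(-1,2),5)[:,:2]; print(np.c_[P.min(0),P.max(0)])
E
```

```text
charger (array([617.8, 179.2]), 51.8) (array([617.6, 179.5]), array([101.1, 101.9]), 92.8) (255, 77, 72, 75)
[284 101  26  27 535] [296.64299065 113.88411215] tri [618.03334277 180.7701087  145.47325544] [[618.00305516 180.7098687  145.        ]]
[[566.84207779 668.63769733]
 [128.69575803 230.29836598]]
```

Emit:
drive_tool(motion=[30, 6, 20, 0, 30, 6, 35, 0, 25, 5, 35, 0, 0, 0, 30, 0, 0, 0, 0, 0, 0, 0, 0, 0])

```text
clock: 8.05
eef_pos: [616.4, 180.5, 193.4]
eef_rot: [3.121, -0.007, 1.583]
wrist_force: [-0.1, -0.1, 1.2]
finger_gap: 93.9
```

```bash
python3 -c "
from h import *
go([618,180.7,71],0)"
```

```text
pos [616.4 180.5 193.4] yang 0.7 tool shift [ -0.7  -0.9 122.4] turn 0.012 gap 93.9 F [-0.1 -0.1  1.2] t 8.05
```

Emit:
drive_tool(motion=[0, 0, 35, 0, 0, 0, 35, 0, -0.7, -0.9, 30, 0, 0, 0, 8, 0, 0, 0, 0, 0, 0, 0, 0, 0])

```text
clock: 8.55
eef_pos: [622.3, 176.3, 98.9]
eef_rot: [3.102, -0.011, 1.58]
wrist_force: [-0.4, -1.0, 0.2]
finger_gap: 94.3
```

```bash
python3 -c "
from h import *
go([618,180.7,71],0)"
```

```text
pos [622.3 176.3  98.9] yang 0.5 tool shift [ 4.2 -5.4 27.8] turn 0.009 gap 94.3 F [-0.4 -1.   0.2] t 8.55
```

Emit:
drive_tool(motion=[0, 0, -35, 0, 0, 0, -35, 0, 0, 0, 0, 0, 0, 0, 0, 0])

```text
clock: 8.88
eef_pos: [621.3, 174.4, 182.3]
eef_rot: [3.092, -0.013, 1.579]
wrist_force: [-0.2, -0.2, -0.5]
finger_gap: 94.1
```

Emit:
drive_tool(motion=[0, 0, 10, 0, 0, 0, 10, 0, 0, 0, 10, 0, 0, 0, 10, 0, 0, 0, 10, 0, 0, 0, 10, 0, 0, 0, 0, 0])

```text
clock: 9.47
eef_pos: [624.0, 174.7, 115.9]
eef_rot: [3.093, -0.012, 1.579]
wrist_force: [0.3, 0.2, -0.2]
finger_gap: 94.1
```

```bash
python3 -c "
from h import *
go([618,180.7,71],0)"
```

```text
pos [624.  174.7 115.9] yang 0.4 tool shift [ 5.5 -8.2 44.6] turn 0.008 gap 94.1 F [ 0.3  0.2 -0.2] t 9.4667
```

Emit:
drive_tool(motion=[0, 0, -12, 0, 0, 0, -12, 0, 0, 0, -12, 0, 0, 0, -12, 0, 0, 0, -12, 0, 0, 0, -12, 0, 0, 0, -10, 0, 0, 0, 0, 0])

```text
clock: 10.13
eef_pos: [620.7, 173.9, 211.9]
eef_rot: [3.086, -0.014, 1.579]
wrist_force: [0.2, 0.4, 0.5]
finger_gap: 94.6
```

Emit:
drive_tool(motion=[0, 0, 0, -0.12, 0, 0, 0, -0.12, 0, 0, 0, -0.12, 0, 0, 0, -0.12, 0, 0, 0, -0.12, 0, 0, 0, -0.12, 0, 0, 0, 0])

```text
clock: 10.72
eef_pos: [621.1, 174.0, 217.2]
eef_rot: [3.085, 0.031, 2.328]
wrist_force: [-0.2, 0.7, -0.2]
finger_gap: 93.7
```

```bash
cat >> h.py <<'E'
def lean():
    s=read_state(); z=Ro.from_euler('xyz',s['eef_rot']).as_matrix()[:,2]; print('lean xy deg',np.degrees(z[:2]).round(2),'joints',s['joints'].round(2))
E
python3 -c "
from h import *
go([618,180.7,71],0);lean()"
```

```text
pos [621.1 174.  217.2] yang 43.5 tool shift [ 11.6  -5.9 145.8] turn 0.759 gap 93.7 F [-0.2  0.7 -0.2] t 10.7167
lean xy deg [3.57 0.9 ] joints [ 0.22  0.47  1.26  0.    1.34 -0.54]
```

Emit:
drive_tool(motion=[18, -35, 0, 0, 18, -35, 0, 0, 18, -35, 0, 0, 0, 0, 0, 0, 0, 0, 0, 0])

```text
clock: 11.13
eef_pos: [501.8, 139.9, 204.8]
eef_rot: [3.091, 0.027, 2.308]
wrist_force: [0.5, 0.6, 0.6]
finger_gap: 94.2
```

```bash
python3 -c "
from h import *
lean()"
```

```text
lean xy deg [3.2  0.83] joints [ 0.2   0.2   1.65  0.    1.24 -0.54]
```

Emit:
drive_tool(motion=[-5, 9, 0, 0, -5, 9, 0, 0, -5, 9, 0, 0, -5, 9, 0, 0, -5, 9, 0, 0, -5, 9, 0, 0, -5, 9, 0, 0, 0, 0, 0, 0])

```text
clock: 11.8
eef_pos: [581.5, 158.0, 213.4]
eef_rot: [3.082, 0.03, 2.283]
wrist_force: [-0.3, 0.4, 0.4]
finger_gap: 93.7
```

```bash
python3 -c "
from h import *
go([618,180.7,71],90);lean()"
```

```text
pos [581.5 158.  213.4] yang 40.9 tool shift [ -2.4  33.9 144.8] turn -0.857 gap 93.7 F [-0.3  0.4  0.4] t 11.8
lean xy deg [3.7  0.94] joints [ 0.2   0.37  1.41  0.    1.29 -0.51]
```

Emit:
drive_tool(motion=[17, -36, 0, 0, 17, -36, 0, 0, 17, -36, 0, 0, 0, 0, 0, 0, -17, 36, 0, 0, -17, 36, 0, 0, -17, 36, 0, 0, 0, 0, 0, 0])

```text
clock: 12.47
eef_pos: [580.6, 157.1, 208.6]
eef_rot: [3.086, 0.026, 2.265]
wrist_force: [-1.7, -0.1, -0.6]
finger_gap: 94.1
```

```bash
python3 -c "
from h import *
go([618,180.7,71],90);lean()"
```

```text
pos [580.6 157.1 208.6] yang 39.9 tool shift [ -2.1  36.1 139.9] turn -0.875 gap 94.1 F [-1.7 -0.1 -0.6] t 12.4667
lean xy deg [3.43 0.89] joints [ 0.2   0.38  1.41  0.    1.29 -0.49]
```

Emit:
drive_tool(motion=[17, -36, 0, 0, 17, -36, 0, 0, 17, -36, 0, 0, -17, 36, 0, 0, -17, 36, 0, 0, -17, 36, 0, 0, 0, 0, 0, 0, 0, 0, 0, 0])

```text
clock: 13.13
eef_pos: [559.7, 152.8, 192.6]
eef_rot: [3.115, 0.01, 2.251]
wrist_force: [-0.7, 0.9, -0.6]
finger_gap: 94.0
```

```bash
python3 -c "
from h import *
go([618,180.7,71],90);lean()"
```

```text
pos [559.7 152.8 192.6] yang 39.0 tool shift [-13.7  59.6 123.4] turn -0.890 gap 94.0 F [-0.7  0.9 -0.6] t 13.1333
lean xy deg [1.56 0.52] joints [ 0.2   0.36  1.47  0.    1.28 -0.48]
```

Emit:
drive_tool(motion=[17, -36, 0, 0, 17, -36, 0, 0, 17, -36, 0, 0, -17, 36, 0, 0, -17, 36, 0, 0, -17, 36, 0, 0, 0, 0, 0, 0, 0, 0, 0, 0])

```text
clock: 13.8
eef_pos: [534.9, 147.5, 180.8]
eef_rot: [3.138, -0.002, 2.242]
wrist_force: [-0.9, 0.0, 0.1]
finger_gap: 93.9
```

```bash
python3 -c "
from h import *
go([618,180.7,71],90);lean()"
```

```text
pos [534.9 147.5 180.8] yang 38.5 tool shift [-25.9  85.3 110. ] turn -0.899 gap 93.9 F [-0.9  0.   0.1] t 13.8
lean xy deg [0.08 0.22] joints [ 0.2   0.33  1.54  0.    1.27 -0.47]
```

Emit:
drive_tool(motion=[-9, 29, -5, 0, -9, 29, 0, 0, -9, 27, 0, 0, 0, 0, 0, 0])

```text
clock: 14.13
eef_pos: [618.3, 179.5, 187.2]
eef_rot: [3.138, -0.002, 2.238]
wrist_force: [-0.7, -0.0, -0.3]
finger_gap: 94.0
```

Emit:
drive_tool(motion=[0, 0, 0, -0.12, 0, 0, 0, -0.12, 0, 0, 0, -0.12, 0, 0, 0, -0.12, 0, 0, 0, -0.12, 0, 0, 0, -0.12, 0, 0, 0, -0.12, 0, 0, 0, -0.12])

```text
clock: 14.8
eef_pos: [612.7, 178.2, 190.6]
eef_rot: [3.138, 0.005, -3.052]
wrist_force: [0.0, 0.2, 0.2]
finger_gap: 94.0
```

Emit:
drive_tool(motion=[0, 0, 0, -0.12, 0, 0, 0, 0])

```text
clock: 14.97
eef_pos: [611.0, 177.6, 192.0]
eef_rot: [3.138, 0.007, -2.922]
wrist_force: [-0.1, 0.3, -0.1]
finger_gap: 93.9
```

```bash
python3 -c "
from h import *
go([618,180.7,71],106);lean()"
```

```text
pos [611.  177.6 192. ] yang 102.6 tool shift [ -6.7   1.  121. ] turn -0.060 gap 93.9 F [-0.1  0.3 -0.1] t 14.9667
lean xy deg [0.33 0.27] joints [ 0.22  0.5   1.27  0.    1.36 -1.57]
```

Descend at moderate speed.

Emit:
drive_tool(motion=[-7, 1, 0, -0.06, 0, 0, 10, 0, 0, 0, 12, 0, 0, 0, 12, 0, 0, 0, 12, 0, 0, 0, 12, 0, 0, 0, 0, 0])

```text
clock: 15.55
eef_pos: [613.7, 179.2, 129.3]
eef_rot: [3.138, 0.007, -2.891]
wrist_force: [0.9, -0.3, -1.0]
finger_gap: 94.3
```

```bash
python3 -c "
from h import *
go([618,180.7,71],106);lean()"
```

```text
pos [613.7 179.2 129.3] yang 104.3 tool shift [-4.1  0.2 58.3] turn -0.029 gap 94.3 F [ 0.9 -0.3 -1. ] t 15.55
lean xy deg [0.36 0.28] joints [ 0.23  0.56  1.34  0.    1.24 -1.6 ]
```

Emit:
drive_tool(motion=[-5, 0, 0, 0, 0, 0, 10, 0, 0, 0, 12, 0, 0, 0, 12, 0, 0, 0, 12, 0, 0, 0, 10, 0, 0, 0, 0, 0])

```text
clock: 16.13
eef_pos: [618.2, 180.5, 66.8]
eef_rot: [3.138, 0.006, -2.899]
wrist_force: [0.4, -0.3, -0.5]
finger_gap: 94.6
```

Emit:
drive_tool(motion=[0, 0, 0, 0, 0, 0, 0, 0, 0, 0, 0, 0, 0, 0, 0, 0, 0, 0, 0, 0, 0, 0, 0, 0, 0, 0, 0, 0], jaw=1, grip_force=25)

```text
clock: 16.72
eef_pos: [618.7, 180.7, 67.8]
eef_rot: [3.138, 0.008, -2.9]
wrist_force: [0.2, 0.3, -3.0]
finger_gap: 59.9
```

```bash
python3 -c "
from h import *
go([618,180.7,71],106);lean()"
```

```text
pos [618.7 180.7  67.8] yang 103.9 tool shift [ 0.7  0.2 -3.2] turn -0.037 gap 59.9 F [ 0.2  0.3 -3. ] t 16.7167
lean xy deg [0.4  0.28] joints [ 0.23  0.64  1.37  0.    1.13 -1.59]
```

Emit:
drive_tool(motion=[0, 0, -5, 0, 0, 0, -8, 0, 0, 0, -10, 0, 0, 0, -10, 0, 0, 0, -10, 0, 0, 0, -5, 0, 0, 0, 0, 0])

```text
clock: 17.3
eef_pos: [618.5, 180.4, 122.2]
eef_rot: [3.138, 0.009, -2.9]
wrist_force: [0.1, 1.3, -1.8]
finger_gap: 60.0
```

```bash
python3 -c "
from h import *
go([411.8,306.6,105]);lean()"
```

```text
pos [618.5 180.4 122.2] yang 103.9 tool shift [170.6 172.   16.2]  gap 60.0 F [ 0.1  1.3 -1.8] t 17.3
lean xy deg [0.46 0.3 ] joints [ 0.23  0.58  1.33  0.    1.23 -1.59]
```

Emit:
drive_tool(motion=[10, 10, 0, 0, 20, 20, 2, 0, 24, 24, 2, 0, 24, 24, 2, 0, 24, 24, 2, 0, 24, 24, 2, 0, 20, 20, 0, 0, 10, 10, 0, 0])

```text
clock: 17.97
eef_pos: [423.9, 296.0, 110.5]
eef_rot: [3.139, 0.012, -2.905]
wrist_force: [-0.1, 0.9, -1.9]
finger_gap: 60.0
```

Emit:
drive_tool(motion=[4, 4, 0, 0, 0, 0, 0, 0])

```text
clock: 18.13
eef_pos: [416.6, 300.4, 110.8]
eef_rot: [3.139, 0.011, -2.902]
wrist_force: [0.0, -0.7, -2.6]
finger_gap: 59.9
```

```bash
python3 -c "
from h import *
go([411.8,306.6,69]);lean()"
```

```text
pos [416.6 300.4 110.8] yang 103.7 tool shift [ 3.7  7.  41.7]  gap 59.9 F [ 0.  -0.7 -2.6] t 18.1333
lean xy deg [0.6  0.32] joints [ 0.55  0.31  1.74 -0.    1.08 -1.26]
```

Emit:
drive_tool(motion=[4, 7, 0, 0, 0, 0, 8, 0, 0, 0, 10, 0, 0, 0, 10, 0, 0, 0, 5, 0, 0, 0, 0, 0])

```text
clock: 18.63
eef_pos: [413.9, 305.1, 73.5]
eef_rot: [3.139, 0.012, -2.905]
wrist_force: [0.1, 0.3, -2.6]
finger_gap: 59.8
```

```bash
python3 -c "
from h import *
go([411.8,306.6,68.5]);lean()"
```

```text
pos [413.9 305.1  73.5] yang 103.5 tool shift [1.8 1.9 5. ]  gap 59.8 F [ 0.1  0.3 -2.6] t 18.6333
lean xy deg [0.61 0.29] joints [ 0.56  0.37  1.76 -0.    1.   -1.24]
```

Emit:
drive_tool(motion=[2, 2, 1, 0, 0, 0, 1.5, 0, 0, 0, 1, 0, 0, 0, 1, 0, 0, 0, 0, 0])

```text
clock: 19.05
eef_pos: [411.8, 306.2, 68.0]
eef_rot: [3.14, 0.011, -2.907]
wrist_force: [0.0, 0.4, -1.5]
finger_gap: 59.8
```

```bash
python3 -c "
from h import *
go([411.8,306.6,68.5]);lean()"
```

```text
pos [411.8 306.2  68. ] yang 103.5 tool shift [-0.1  0.4 -0.5]  gap 59.8 F [ 0.   0.4 -1.5] t 19.05
lean xy deg [0.57 0.26] joints [ 0.57  0.38  1.77 -0.    0.99 -1.24]
```

Emit:
drive_tool(motion=[0, 0, 0, 0, 0, 0, 0, 0, 0, 0, 0, 0, 0, 0, 0, 0, 0, 0, 0, 0, 0, 0, -8, 0, 0, 0, -12, 0, 0, 0, -14, 0], jaw=0)

```text
clock: 19.72
eef_pos: [411.3, 305.9, 103.4]
eef_rot: [3.14, 0.01, -2.906]
wrist_force: [0.8, -0.4, 0.0]
finger_gap: 94.3
```

Emit:
drive_tool(motion=[0, 0, -14, 0, 0, 0, -14, 0, 0, 0, -14, 0, 0, 0, -14, 0, 0, 0, -14, 0, 0, 0, -12, 0, 0, 0, -10, 0, 0, 0, 0, 0])

```text
clock: 20.38
eef_pos: [410.7, 305.8, 208.0]
eef_rot: [3.138, 0.017, -2.906]
wrist_force: [-0.5, -0.4, 0.9]
finger_gap: 94.1
```

```bash
python3 -c "
from h import *
go([473,15,200],0);lean()"
```

```text
pos [410.7 305.8 208. ] yang 103.5 tool shift [   7.3 -297.4    6.6] turn -1.336 gap 94.1 F [-0.5 -0.4  0.9] t 20.3833
lean xy deg [0.87 0.45] joints [ 0.57  0.2   1.64 -0.    1.29 -1.24]
```

Emit:
drive_tool(motion=[1, -30, 2, 0, 1, -38, 2, 0, 1, -38, 2, 0, 1, -38, 0, 0, 1, -38, 0, 0, 1, -38, 0, 0, 1, -38, 0, 0, 0, -20, 0, 0])

```text
clock: 21.05
eef_pos: [468.5, 26.3, 198.6]
eef_rot: [3.136, 0.016, -2.898]
wrist_force: [0.4, 0.4, 0.1]
finger_gap: 94.1
```

Emit:
drive_tool(motion=[0, 0, 10, 0.12, 0, 0, 10, 0.12, 0, 0, 10, 0.12, 0, 0, 10, 0.12, 0, 0, 10, 0.12, 0, 0, 10, 0.12, 0, 0, 10, 0.12, 0, 0, 10, 0.12])

```text
clock: 21.72
eef_pos: [469.5, 20.7, 113.9]
eef_rot: [3.126, 0.004, 2.39]
wrist_force: [0.4, 0.1, 0.1]
finger_gap: 94.1
```

Emit:
drive_tool(motion=[0, 0, 10, 0.1, 0, 0, 0, 0])

```text
clock: 21.88
eef_pos: [468.2, 20.8, 101.1]
eef_rot: [3.129, -0.0, 2.278]
wrist_force: [-0.2, 0.4, -0.2]
finger_gap: 93.9
```

```bash
python3 -c "
from h import *
go([473.2,15.6,14],41.2);lean()"
```

```text
pos [468.2  20.8 101.1] yang 40.5 tool shift [-7.2 -0.7 87.1] turn -0.011 gap 93.9 F [-0.2  0.4 -0.2] t 21.8833
lean xy deg [0.55 0.48] joints [-0.04  0.24  1.87  0.01  1.03 -0.75]
```

Emit:
drive_tool(motion=[-7, -0.5, 12, -0.01, 0, 0, 14, 0, 0, 0, 14, 0, 0, 0, 14, 0, 0, 0, 10, 0, 0, 0, 0, 0])

```text
clock: 22.38
eef_pos: [473.5, 15.4, 35.9]
eef_rot: [3.128, 0.001, 2.309]
wrist_force: [-0.8, -0.9, 0.6]
finger_gap: 93.9
```

```bash
python3 -c "
from h import *
go([473.2,15.6,14],41.2);lean()"
```

```text
pos [473.5  15.4  35.9] yang 42.3 tool shift [ 0.3 -0.4 21.9] turn 0.020 gap 93.9 F [-0.8 -0.9  0.6] t 22.3833
lean xy deg [0.6  0.48] joints [-0.05  0.35  1.9   0.01  0.88 -0.8 ]
```

Emit:
drive_tool(motion=[0, 0, 9, 0.02, 0, 0, 8, 0, 0, 0, 3, 0, 0, 0, 0, 0])

```text
clock: 22.72
eef_pos: [474.5, 15.6, 15.5]
eef_rot: [3.127, 0.002, 2.291]
wrist_force: [-0.5, 0.8, 0.1]
finger_gap: 94.0
```

Emit:
drive_tool(motion=[0, 0, 0, 0, 0, 0, 0, 0, 0, 0, 0, 0, 0, 0, 0, 0, 0, 0, 0, 0, 0, 0, 0, 0, 0, 0, 0, 0, 0, 0, 0, 0], jaw=1, grip_force=15)

```text
clock: 23.38
eef_pos: [475.4, 15.6, 17.1]
eef_rot: [3.125, 0.003, 2.292]
wrist_force: [-0.0, 0.4, -0.4]
finger_gap: 45.7
```

Emit:
drive_tool(motion=[0, 0, -8, 0, 0, 0, -12, 0, 0, 0, -14, 0, 0, 0, -14, 0, 0, 0, -8, 0, 0, 0, 0, 0])

```text
clock: 23.88
eef_pos: [473.9, 15.2, 77.0]
eef_rot: [3.127, 0.002, 2.292]
wrist_force: [0.0, -0.0, -1.0]
finger_gap: 45.8
```

```bash
python3 -c "
from h import *
go([617.7,179.5,70]);lean()"
```

```text
pos [473.9  15.2  77. ] yang 41.3 tool shift [ 28.5 216.4  10.2]  gap 45.8 F [ 0. -0. -1.] t 23.8833
lean xy deg [0.73 0.47] joints [-0.05  0.28  1.87  0.01  0.97 -0.78]
```

Emit:
drive_tool(motion=[-5, 15, -10, 0, -5, 25, -10, 0, -5, 30, -8, 0, -5, 30, 0, 0, -5, 20, 0, 0, 0, 0, 0, 0])

```text
clock: 24.38
eef_pos: [583.2, 77.7, 106.9]
eef_rot: [3.127, 0.001, 2.29]
wrist_force: [-0.2, 0.3, -0.7]
finger_gap: 45.7
```

```bash
python3 - <<'E'
from m1 import *
ci=camera_info('wrist'); im=camera('wrist'); pickle.dump((ci,im),open('w4.pkl','wb')); save('w4',im)
h,s,v=hsv(im); p=tuple(map(float,proj(ci,[618,180,5])[0])); print(p)
ch=big((s<60)&(v>110),p); print('charger',circ(ci,ch,5),rect(ci,ch,5), cv2.boundingRect(ch))
c3,i3=pickle.load(open('w3.pkl','rb')); h,s,v=hsv(i3); c=big((s<60)&(v>110),(260,115))
print('tri',tri([(c3,cv2.fitEllipse(c)[0]),(ci,cv2.fitEllipse(ch)[0])]))
go([618.5,178.5,60]);lean()
E
```

```text
(390.04383776203593, 149.875104968788)
charger (array([617.6, 179.1]), 51.9) (array([617.6, 179.2]), array([102.6, 103.1]), 41.4) (329, 86, 121, 123)
tri [617.7134431  181.50209686  -0.80221087]
pos [581.8  77.  106.4] yang 41.2 tool shift [52.2 93.8 47.6]  gap 46.1 F [-0.8 -0.  -1.2] t 24.4333
lean xy deg [0.6  0.47] joints [ 0.07  0.47  1.53  0.01  1.13 -0.66]
```

Emit:
drive_tool(motion=[10, 18, 4, 0, 14, 25, 8, 0, 14, 25, 8, 0, 10, 20, 5, 0, 0, 0, 0, 0])

```text
clock: 24.85
eef_pos: [614.3, 171.5, 78.7]
eef_rot: [3.133, -0.001, 2.286]
wrist_force: [-0.1, -1.0, -0.8]
finger_gap: 46.3
```

```bash
python3 -c "
from h import *
go([618.4,178.2,12]);lean()"
```

```text
pos [614.3 171.5  78.7] yang 41.0 tool shift [ 2.3  6.9 66.8]  gap 46.3 F [-0.1 -1.  -0.8] t 24.85
lean xy deg [0.32 0.38] joints [ 0.21  0.61  1.38  0.01  1.14 -0.51]
```

Emit:
drive_tool(motion=[2, 7, 5, 0, 0, 0, 12, 0, 0, 0, 12, 0, 0, 0, 12, 0, 0, 0, 12, 0, 0, 0, 5, 0, 0, 0, 0, 0])

```text
clock: 25.43
eef_pos: [615.7, 174.4, 12.3]
eef_rot: [3.138, -0.004, 2.284]
wrist_force: [0.7, 2.2, 3.8]
finger_gap: 46.5
```

```bash
python3 -c "
from h import *
go([618.4,178.2,12]);lean()"
```

```text
pos [615.7 174.4  12.3] yang 40.9 tool shift [1.1 4.6 0.3]  gap 46.5 F [0.7 2.2 3.8] t 25.4333
lean xy deg [0.02 0.29] joints [ 0.22  0.7   1.4   0.01  1.04 -0.5 ]
```

Emit:
drive_tool(motion=[0, 0, -5, 0, 1.2, 5, -1, 0, 0, 0, 0, 0])

```text
clock: 25.68
eef_pos: [619.1, 178.2, 19.1]
eef_rot: [3.138, -0.004, 2.283]
wrist_force: [0.2, 0.8, -1.7]
finger_gap: 46.1
```

```bash
python3 -c "
from h import *
go([618.4,178.2,12]);lean()"
```

```text
pos [619.1 178.2  19.1] yang 40.8 tool shift [ 0.4 -0.6  7.1]  gap 46.1 F [ 0.2  0.8 -1.7] t 25.6833
lean xy deg [0.03 0.29] joints [ 0.22  0.7   1.39  0.01  1.05 -0.49]
```

Emit:
drive_tool(motion=[0.4, -0.6, 3, 0, 0, 0, 2, 0, 0, 0, 1, 0, 0, 0, 0, 0])

```text
clock: 26.02
eef_pos: [619.3, 178.7, 14.3]
eef_rot: [3.135, -0.002, 2.283]
wrist_force: [0.4, 0.3, -1.1]
finger_gap: 46.2
```

Emit:
drive_tool(motion=[0, 0, 0, 0, 0, 0, 0, 0, 0, 0, 0, 0, 0, 0, 0, 0, 0, 0, 0, 0, 0, 0, -8, 0, 0, 0, -14, 0, 0, 0, -14, 0], jaw=0)

```text
clock: 26.68
eef_pos: [617.9, 178.1, 50.4]
eef_rot: [3.139, -0.004, 2.283]
wrist_force: [0.3, 0.6, 0.5]
finger_gap: 92.9
```

Emit:
drive_tool(motion=[0, 0, -14, 0.12, 0, 0, -14, 0.12, 0, 0, -14, 0.12, 0, 0, -14, 0.12, 0, 0, -14, 0.12, 0, 0, -14, 0.12, 0, 0, -14, 0, 0, 0, 0, 0])

```text
clock: 27.35
eef_pos: [619.2, 177.9, 168.5]
eef_rot: [3.13, -0.008, 1.531]
wrist_force: [0.1, 0.1, 0.7]
finger_gap: 94.0
```

```bash
python3 -c "
from h import *
go([570,-260,270],0);lean()"
```

```text
pos [619.2 177.9 168.5] yang -2.3 tool shift [-438.7  -30.4 -105.4] turn -0.040 gap 94.0 F [0.1 0.1 0.7] t 27.35
lean xy deg [0.67 0.43] joints [0.22 0.53 1.28 0.   1.31 0.26]
```

Emit:
drive_tool(motion=[-30, -5, -10, -0.04, -38, -7, -12, 0, -38, -7, -12, 0, -38, -7, -12, 0, -38, -7, -12, 0, -38, -7, -12, 0, -38, -7, -12, 0, -38, -7, -12, 0])

```text
clock: 28.02
eef_pos: [560.5, -121.7, 262.7]
eef_rot: [3.13, -0.008, 1.59]
wrist_force: [0.7, -0.1, -0.2]
finger_gap: 93.8
```

Emit:
drive_tool(motion=[-38, -7, -10, 0, -38, -7, -8, 0, -38, -7, 0, 0, -36, -7, 0, 0, -30, -7, 0, 0, 0, 0, 0, 0, 0, 0, 0, 0])

```text
clock: 28.6
eef_pos: [522.5, -317.9, 284.0]
eef_rot: [3.126, -0.005, 1.59]
wrist_force: [0.5, 0.2, -0.2]
finger_gap: 94.1
```

```bash
python3 - <<'E'
from m1 import *
ci=camera_info('wrist'); im=camera('wrist'); pickle.dump((ci,im),open('w5.pkl','wb')); save('w5',im)
go([520,-300,285],0);lean()
for n,P in dict(mouse=[407,-321,25],stapler=[632,-192,40],pad=[640,-195,5],tray=[404,-330,5]).items(): print(n,proj(ci,P).round())
E
```

```text
pos [ 522.6 -317.6  283.9] yang 1.1 tool shift [17.6 -2.2 -1. ] turn 0.019 gap 94.3 F [-0.3  0.8 -0.5] t 28.65
lean xy deg [0.89 0.27] joints [-0.61  0.39  1.22  0.01  1.52 -0.63]
mouse [[194. 180.]]
stapler [[371.  80.]]
pad [[370.  85.]]
tray [[195. 183.]]
```

View pics/w5.png

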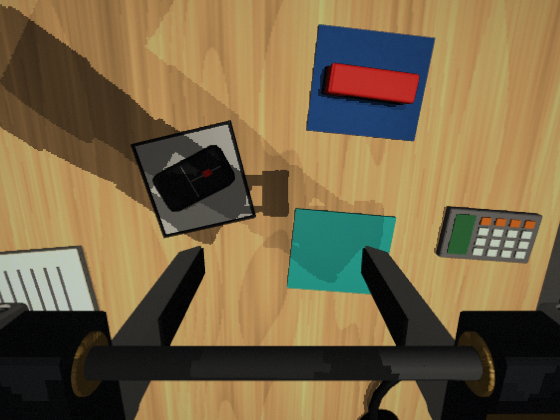

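```bash
cat > m2.py <<'E'
from m1 import *
def allm(ci,im):
    h,s,v=hsv(im); q=lambda P:tuple(map(float,proj(ci,P)[0])); o={}
    o['pad']=big((h>105)&(h<130)&(s>120),q([600,-150,5]))
    o['red']=big(((h<8)|(h>172))&(s>150)&(v>70),q([632,-192,48]))
    # tray: quadrilateral hull of non-wood pixels near it
    m=(s<70).astype(np.uint8); P=q([404,-330,5]); t=big(m,P); o['tray']=cv2.convexHull(t)
    k=(v<38).astype(np.uint8); k=cv2.morphologyEx(k,cv2.MORPH_OPEN,np.ones((5,5),np.uint8)); o['mouse']=cv2.convexHull(big(k,q([400,-322,30])))
    return o
def rep(ci,o):
    for n,z in (('pad',(5,)),('red',(40,47,52)),('tray',(5,9)),('mouse',(5,15,22))): print(n,cv2.boundingRect(o[n]),[rect(ci,o[n],a) for a in z])
E
python3 - <<'E'
from m2 import *
ci,im=pickle.load(open('w5.pkl','rb')); o=allm(ci,im); rep(ci,o)
for p in [(325,80),(330,90),(200,190),(150,160),(235,215)]: print(p,im[p[1],p[0]])
E
```

```text
pad (307, 25, 127, 116) [(array([ 637.9, -194.8]), array([128.4, 148.8]), 175.5)]
red (328, 63, 91, 40) [(array([ 634.6, -195.1]), array([ 33.9, 108.1]), 174.2), (array([ 632.7, -195.8]), array([ 33.4, 106.3]), 174.2), (array([ 631.3, -196.2]), array([ 33. , 105.1]), 174.2)]
tray (132, 121, 124, 116) [(array([ 404.3, -327.3]), array([139.1, 140.1]), 14.0), (array([ 405.3, -326.4]), array([137.9, 138.8]), 14.0)]
mouse (153, 145, 82, 67) [(array([ 402.4, -323.7]), array([ 61.9, 109.7]), 28.0), (array([ 404.9, -321.7]), array([ 60.5, 107.3]), 28.0), (array([ 406.7, -320.4]), array([ 59.6, 105.6]), 28.0)]
(325, 80) [11 11 10]
(330, 90) [157  30  25]
(200, 190) [7 6 7]
(150, 160) [58 58 54]
(235, 215) [62 60 55]
```

Emit:
drive_tool(motion=[7, 22, 14, 0.02, 7, 29, 20, 0, 7, 29, 20, 0, 7, 26, 20, 0, 0, 0, 0, 0, 0, 0, 0, 0])

```text
clock: 29.15
eef_pos: [635.6, -280.6, 211.2]
eef_rot: [3.123, -0.003, 1.576]
wrist_force: [-0.4, -0.2, 0.9]
finger_gap: 94.0
```

```bash
python3 - <<'E'
from m2 import *
ci=camera_info('wrist'); im=camera('wrist'); pickle.dump((ci,im),open('w6.pkl','wb'))
c5,i5=pickle.load(open('w5.pkl','rb')); a=allm(c5,i5); b=allm(ci,im)
for n,z in (('pad',(5,)),('red',(40,47,52))): print(n,cv2.boundingRect(b[n]),[rect(ci,b[n],k) for k in z])
ce=lambda c:cv2.minAreaRect(c)[0]
for n in ('pad','red'): print(n,tri([(c5,ce(a[n])),(ci,ce(b[n]))]))
go([632.5,-195.8,100],84.2);lean()
E
```

```text
pad (214, 44, 141, 130) [(array([ 638.1, -194.8]), array([128.8, 148.9]), 175.5)]
red (224, 90, 107, 46) [(array([ 633.1, -195.8]), array([ 34.2, 106.9]), 173.8), (array([ 633.1, -195.8]), array([ 33.5, 104.8]), 173.8), (array([ 633.1, -195.8]), array([ 33.1, 103.3]), 173.8)]
pad [ 637.73711126 -192.40306924   12.23404609]
red [ 632.59611151 -195.56023508   46.75919996]
pos [ 635.3 -280.4  210.8] yang 0.3 tool shift [ 84.2  -4.2 111. ] turn -1.464 gap 94.0 F [ 0.5 -0.  -0.5] t 29.2
lean xy deg [1.01 0.21] joints [-0.47  0.62  1.04  0.01  1.46 -0.48]
```

Emit:
drive_tool(motion=[24, -1, 8, 0, 30, -2, 8, 0, 28, -1, 8, -0.06, 0, 0, 8, -0.12, 0, 0, 8, -0.12, 0, 0, 8, -0.12, 0, 0, 8, -0.12, 0, 0, 0, -0.12])

```text
clock: 29.87
eef_pos: [628.4, -193.7, 164.8]
eef_rot: [3.119, 0.021, 2.257]
wrist_force: [0.7, -0.2, 0.0]
finger_gap: 94.2
```

Emit:
drive_tool(motion=[0, 0, 8, -0.12, 0, 0, 8, -0.12, 0, 0, 8, -0.12, 0, 0, 8, -0.12, 0, 0, 0, -0.12, 0, 0, 0, -0.12, 0, 0, 0, 0])

```text
clock: 30.45
eef_pos: [626.8, -194.5, 143.2]
eef_rot: [-3.14, 0.044, 3.013]
wrist_force: [0.1, 0.1, 0.4]
finger_gap: 94.0
```

```bash
python3 -c "
from h import *
go([633,-195.8,15],84);lean()"
```

```text
pos [ 626.8 -194.5  143.2] yang 82.6 tool shift [ -0.7  -0.3 128.4] turn -0.024 gap 94.0 F [0.1 0.1 0.4] t 30.45
lean xy deg [ 2.47 -0.39] joints [-0.36  0.56  1.3   0.01  1.24 -1.81]
```

Emit:
drive_tool(motion=[40, 6, 0, 0, 40, 6, 0, 0, 40, 6, 0, 0, -40, -6, 0, 0, -40, -6, 0, 0, -40, -6, 0, 0, 0, 0, 0, 0, 0, 0, 0, 0])

```text
clock: 31.12
eef_pos: [591.8, -184.1, 128.3]
eef_rot: [3.132, -0.0, 2.977]
wrist_force: [-1.1, 0.1, -0.4]
finger_gap: 94.3
```

```bash
python3 -c "
from h import *
go([633,-195.8,15],84);lean()"
```

```text
pos [ 591.8 -184.1  128.3] yang 80.6 tool shift [-42.6  -5.9 113.2] turn -0.060 gap 94.3 F [-1.1  0.1 -0.4] t 31.1167
lean xy deg [0.06 0.54] joints [-0.36  0.52  1.39  0.01  1.23 -1.77]
```

Lean gone. Now slow approach.

Emit:
drive_tool(motion=[-20, -3, 5, -0.03, -21, -3, 10, -0.03, 0, 0, 12, 0, 0, 0, 12, 0, 0, 0, 12, 0, 0, 0, 10, 0, 0, 0, 0, 0])

```text
clock: 31.7
eef_pos: [630.2, -195.9, 69.5]
eef_rot: [3.134, 0.007, 3.023]
wrist_force: [0.7, 0.2, -0.0]
finger_gap: 94.2
```

```bash
python3 -c "
from h import *
go([633,-195.8,15],84);lean()"
```

```text
pos [ 630.2 -195.9   69.5] yang 83.2 tool shift [-2.4  0.  54.5] turn -0.014 gap 94.2 F [ 0.7  0.2 -0. ] t 31.7
lean xy deg [0.46 0.38] joints [-0.36  0.67  1.31  0.01  1.16 -1.82]
```

Emit:
drive_tool(motion=[-3, 0, 6, -0.014, 0, 0, 12, 0, 0, 0, 12, 0, 0, 0, 12, 0, 0, 0, 5, 0, 0, 0, 0, 0, 0, 0, 0, 0])

```text
clock: 32.28
eef_pos: [632.8, -195.6, 17.6]
eef_rot: [3.134, 0.007, 3.037]
wrist_force: [0.2, 0.7, 0.5]
finger_gap: 94.2
```

```bash
python3 -c "
from h import *
go([633,-195.8,15],84);lean()"
```

```text
pos [ 632.8 -195.6   17.6] yang 84.0 tool shift [-0.2 -0.2  2.6] turn -0.000 gap 94.2 F [0.2 0.7 0.5] t 32.2833
lean xy deg [0.43 0.4 ] joints [-0.36  0.74  1.33  0.01  1.07 -1.83]
```

Emit:
drive_tool(motion=[0, 0, 2, 0, 0, 0, 0, 0, 0, 0, 0, 0, 0, 0, 0, 0, 0, 0, 0, 0, 0, 0, 0, 0, 0, 0, 0, 0, 0, 0, 0, 0], jaw=1, grip_force=25)

```text
clock: 32.95
eef_pos: [633.9, -196.0, 17.7]
eef_rot: [3.135, 0.01, 3.037]
wrist_force: [0.6, 0.1, 0.0]
finger_gap: 44.3
```

Emit:
drive_tool(motion=[0, 0, 0, 0, 0, 0, 0, 0, 0, 0, -8, 0, 0, 0, -12, 0, 0, 0, -14, 0, 0, 0, -14, 0, 0, 0, -6, 0, 0, 0, 0, 0])

```text
clock: 33.62
eef_pos: [632.9, -196.2, 76.9]
eef_rot: [3.135, 0.009, 3.037]
wrist_force: [0.5, 0.5, -2.6]
finger_gap: 33.9
```

```bash
python3 -c "
from h import *
go([473,15,70],84);lean()"
```

```text
pos [ 632.9 -196.2   76.9] yang 84.0 tool shift [181.2 193.3   6.6] turn -0.000 gap 33.9 F [ 0.5  0.5 -2.6] t 33.6167
lean xy deg [0.57 0.35] joints [-0.36  0.66  1.3   0.01  1.17 -1.83]
```

Emit:
drive_tool(motion=[12, 13, 0, 0, 24, 26, 1, 0, 26, 28, 1, 0, 26, 28, 0, 0, 26, 28, 0, 0, 26, 28, 0, 0, 22, 23, 0, 0, 10, 10, 0, 0])

```text
clock: 34.28
eef_pos: [473.6, 9.5, 72.3]
eef_rot: [3.135, 0.01, 3.031]
wrist_force: [0.6, 0.1, -1.5]
finger_gap: 33.4
```

Emit:
drive_tool(motion=[2, 2, 0, 0, 0, 0, 0, 0])

```text
clock: 34.45
eef_pos: [470.0, 14.0, 72.4]
eef_rot: [3.135, 0.01, 3.035]
wrist_force: [-0.2, -0.1, -1.4]
finger_gap: 33.6
```

```bash
python3 -c "
from h import *
go([473,15,23.5],84);lean()"
```

```text
pos [470.   14.   72.4] yang 83.9 tool shift [-2.4  1.  49. ] turn -0.002 gap 33.6 F [-0.2 -0.1 -1.4] t 34.45
lean xy deg [0.58 0.3 ] joints [-0.05  0.28  1.88  0.01  0.96 -1.52]
```

Emit:
drive_tool(motion=[-2, 1, 6, 0, 0, 0, 12, 0, 0, 0, 12, 0, 0, 0, 10, 0, 0, 0, 3, 0, 0, 0, 0, 0])

```text
clock: 34.95
eef_pos: [477.0, 11.2, 26.1]
eef_rot: [3.136, 0.012, 3.031]
wrist_force: [-0.6, 0.0, -1.7]
finger_gap: 33.6
```

```bash
python3 -c "
from h import *
go([473,15,23],84);lean()"
```

```text
pos [477.   11.2  26.1] yang 83.7 tool shift [4.4 3.4 3. ] turn -0.006 gap 33.6 F [-0.6  0.  -1.7] t 34.95
lean xy deg [0.72 0.26] joints [-0.06  0.38  1.89  0.01  0.86 -1.52]
```

Emit:
drive_tool(motion=[0, 0, 1.5, 0, 0, 0, 1.5, 0, 0, 0, 1, 0, 0, 0, 0, 0])

```text
clock: 35.28
eef_pos: [478.0, 10.4, 23.2]
eef_rot: [3.135, 0.012, 3.03]
wrist_force: [0.2, -0.1, -2.6]
finger_gap: 33.7
```

Emit:
drive_tool(motion=[0, 0, 0, 0, 0, 0, 0, 0, 0, 0, 0, 0, 0, 0, 0, 0, 0, 0, 0, 0, 0, 0, -8, 0, 0, 0, -12, 0, 0, 0, -14, 0], jaw=0)

```text
clock: 35.95
eef_pos: [477.2, 10.2, 58.3]
eef_rot: [3.136, 0.011, 3.03]
wrist_force: [0.3, 0.1, -0.5]
finger_gap: 83.7
```

Emit:
drive_tool(motion=[0, 0, -14, 0, 0, 0, -14, 0, 0, 0, -14, 0, 0, 0, -14, 0, 0, 0, -10, 0, 0, 0, 0, 0])

```text
clock: 36.45
eef_pos: [477.1, 9.9, 133.3]
eef_rot: [3.135, 0.016, 3.03]
wrist_force: [-0.4, -0.3, 0.3]
finger_gap: 94.1
```

```bash
python3 -c "
from h import *
go([420,-240,120],118);lean()"
```

```text
pos [477.1   9.9 133.3] yang 83.6 tool shift [  29.1 -254.8   11.2] turn -0.600 gap 94.1 F [-0.4 -0.3  0.3] t 36.45
lean xy deg [0.97 0.25] joints [-0.06  0.21  1.82  0.01  1.1  -1.52]
```

Emit:
drive_tool(motion=[0, 0, 0, 0.12, 0, 0, 0, 0.12, 0, 0, 0, 0.12, 0, 0, 0, 0.12, 0, 0, 0, 0.12, 0, 0, 0, 0.12, 0, 0, 0, 0.12, 0, 0, 0, 0.12])

```text
clock: 37.12
eef_pos: [476.0, 10.0, 132.7]
eef_rot: [3.125, 0.004, 2.036]
wrist_force: [-0.4, 1.0, -0.5]
finger_gap: 94.0
```

Emit:
drive_tool(motion=[0, 0, 0, 0.12, 0, 0, 0, 0.12, 0, 0, 0, 0.12, 0, 0, 0, 0.12, 0, 0, 0, 0.12, 0, 0, 0, 0.12, 0, 0, 0, 0.12, 0, 0, 0, 0.12])

```text
clock: 37.78
eef_pos: [474.2, 10.1, 130.0]
eef_rot: [3.133, -0.01, 1.036]
wrist_force: [0.2, 0.3, -1.0]
finger_gap: 93.9
```

Emit:
drive_tool(motion=[0, 0, 0, 0.12, 0, 0, 0, 0.12, 0, 0, 0, 0.12, 0, 0, 0, 0.08, 0, 0, 0, 0])

```text
clock: 38.2
eef_pos: [473.0, 10.2, 128.4]
eef_rot: [3.14, -0.011, 0.57]
wrist_force: [1.1, 0.1, 0.5]
finger_gap: 94.3
```

```bash
python3 -c "
from h import *
go([320,-360,190],-62);lean()"
```

```text
pos [473.   10.2 128.4] yang -57.3 tool shift [-327.9  229.2  -64.8] turn 0.081 gap 94.3 F [1.1 0.1 0.5] t 38.2
lean xy deg [0.57 0.27] joints [-0.06  0.21  1.83  0.01  1.1   0.94]
```

Emit:
drive_tool(motion=[-20, 14, -8, 0.08, -32, 23, -8, 0, -33, 24, -8, 0, -33, 24, -8, 0, -33, 24, -8, 0, -33, 24, -8, 0, -33, 24, -8, 0, -33, 24, -5, 0])

```text
clock: 38.87
eef_pos: [338.7, -269.1, 185.9]
eef_rot: [-3.14, -0.009, 0.522]
wrist_force: [0.5, 0.0, 0.7]
finger_gap: 93.8
```

Emit:
drive_tool(motion=[-32, 23, 0, 0, -20, 14, 0, 0, 0, 0, 0, 0, 0, 0, 0, 0])

```text
clock: 39.2
eef_pos: [306.6, -335.4, 186.1]
eef_rot: [3.141, -0.008, 0.528]
wrist_force: [1.5, 0.7, 0.1]
finger_gap: 94.2
```

```bash
python3 - <<'E'
from m2 import *
go([405.5,-321,100],-62);lean()
ci=camera_info('wrist'); im=camera('wrist'); pickle.dump((ci,im),open('w7.pkl','wb')); save('w7',im)
c5,i5=pickle.load(open('w5.pkl','rb')); a=allm(c5,i5); b=allm(ci,im)
for n,z in (('tray',(5,9)),('mouse',(5,15,22))): print(n,cv2.boundingRect(b[n]),[rect(ci,b[n],k) for k in z])
ce=lambda c:cv2.minAreaRect(c)[0]
for n in ('tray','mouse'): print(n,tri([(c5,ce(a[n])),(ci,ce(b[n]))]))
E
```

```text
pos [ 306.6 -335.4  186.1] yang -59.8 tool shift [91.9 37.3 87. ] turn 0.039 gap 94.2 F [1.5 0.7 0.1] t 39.2
lean xy deg [0.44 0.19] joints [-0.92  0.1   1.81  0.01  1.23  0.12]Traceback (most recent call last):
  File "<stdin>", line 4, in <module>
  File "m2.py", line 4, in allm
    o['pad']=big((h>105)&(h<130)&(s>120),q([600,-150,5]))
             ~~~^^^^^^^^^^^^^^^^^^^^^^^^^^^^^^^^^^^^^^^^^
  File "m1.py", line 7, in big
    return cs[0]
           ~~^^^
IndexError: list index out of range
```

View pics/w7.png

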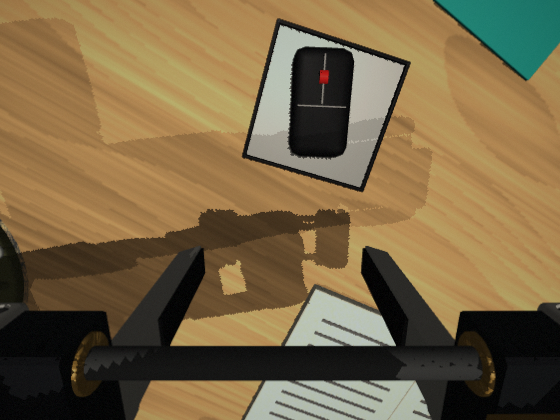

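```bash
sed -i 's/    return cs\[0\]/    return cs[0] if cs else None/; ' m1.py; sed -i "s/o\['tray'\]=cv2.convexHull(t)/o['tray']=cv2.convexHull(t)/" m2.py
python3 - <<'E'
from m2 import *
ci,im=pickle.load(open('w7.pkl','rb')); c5,i5=pickle.load(open('w5.pkl','rb')); a=allm(c5,i5); b=allm(ci,im)
for n,z in (('tray',(5,9)),('mouse',(5,15,22))): print(n,cv2.boundingRect(b[n]),[rect(ci,b[n],k) for k in z])
ce=lambda c:cv2.minAreaRect(c)[0]
for n in ('tray','mouse'): print(n,tri([(c5,ce(a[n])),(ci,ce(b[n]))]))
E
```

```text
tray (243, 19, 167, 172) [(array([ 404.5, -327.4]), array([139.6, 139.9]), 104.0), (array([ 404.2, -327.1]), array([138. , 138.4]), 104.0)]
mouse (289, 48, 65, 109) [(array([ 408.5, -321.3]), array([ 61.9, 108. ]), 28.0), (array([ 407.7, -320.5]), array([ 60.2, 105. ]), 28.0), (array([ 407.1, -320. ]), array([ 59. , 102.9]), 28.0)]
tray [ 405.32800156 -322.70327782   19.57343092]
mouse [ 408.67249601 -318.60442878   28.60204932]
```

Emit:
drive_tool(motion=[20, 8, 10, 0.02, 28, 11, 12, 0.02, 28, 11, 12, 0, 18, 7, 12, 0, 0, 0, 12, 0, 0, 0, 12, 0, 0, 0, 12, 0, 0, 0, 0, 0])

```text
clock: 39.92
eef_pos: [417.2, -311.3, 101.5]
eef_rot: [3.14, -0.009, 0.508]
wrist_force: [0.2, -0.5, -0.9]
finger_gap: 94.3
```

```bash
python3 -c "
from h import *
go([407,-320.2,11],-62);lean()"
```

```text
pos [ 417.2 -311.3  101.5] yang -60.9 tool shift [-14.    2.7  90.4] turn 0.020 gap 94.3 F [ 0.2 -0.5 -0.9] t 39.9167
lean xy deg [0.48 0.18] joints [-0.72  0.34  1.72  0.01  1.07  0.34]
```

Emit:
drive_tool(motion=[-13, 3, 5, 0.02, 0, 0, 12, 0, 0, 0, 12, 0, 0, 0, 12, 0, 0, 0, 12, 0, 0, 0, 5, 0, 0, 0, 0, 0])

```text
clock: 40.5
eef_pos: [407.3, -319.7, 44.4]
eef_rot: [3.137, -0.01, 0.492]
wrist_force: [-0.3, -0.6, 0.1]
finger_gap: 93.9
```

```bash
python3 -c "
from h import *
go([407,-320.2,11],-62);lean()"
```

```text
pos [ 407.3 -319.7   44.4] yang -61.8 tool shift [-0.9  0.1 33.4] turn 0.004 gap 93.9 F [-0.3 -0.6  0.1] t 40.5
lean xy deg [0.65 0.02] joints [-0.74  0.42  1.77  0.01  0.94  0.33]
```

Emit:
drive_tool(motion=[0, 0, 10, 0, -0.8, 0, 10, 0, 0, 0, 8, 0, 0, 0, 3, 0, 0, 0, 0, 0])

```text
clock: 40.92
eef_pos: [407.2, -320.9, 12.4]
eef_rot: [3.134, -0.011, 0.492]
wrist_force: [0.3, -0.2, -0.0]
finger_gap: 93.7
```

Emit:
drive_tool(motion=[0, 0, 0, 0, 0, 0, 0, 0, 0, 0, 0, 0, 0, 0, 0, 0, 0, 0, 0, 0, 0, 0, 0, 0, 0, 0, 0, 0, 0, 0, 0, 0], jaw=1, grip_force=20)

```text
clock: 41.58
eef_pos: [407.7, -321.2, 13.4]
eef_rot: [3.133, -0.011, 0.492]
wrist_force: [-0.0, 0.1, -1.6]
finger_gap: 57.8
```

Emit:
drive_tool(motion=[0, 0, -6, 0, 0, 0, -10, 0, 0, 0, -14, 0, 0, 0, -14, 0, 0, 0, -6, 0, 0, 0, 0, 0])

```text
clock: 42.08
eef_pos: [406.8, -321.0, 68.2]
eef_rot: [3.133, -0.011, 0.492]
wrist_force: [-0.6, -0.2, -1.2]
finger_gap: 58.0
```

```bash
python3 -c "
from h import *
go([637.9,-194.8,65]);lean()"
```

```text
pos [ 406.8 -321.    68.2] yang -61.8 tool shift [263.2  -2.    6.2]  gap 58.0 F [-0.6 -0.2 -1.2] t 42.0833
lean xy deg [ 0.81 -0.14] joints [-0.74  0.38  1.76  0.01  0.99  0.33]
```

Emit:
drive_tool(motion=[16, 0, 0, 0, 30, 0, 0, 0, 33, 0, 0, 0, 33, 0, 0, 0, 33, 0, 0, 0, 33, 0, 0, 0, 33, 0, 0, 0, 22, 0, 0, 0])

```text
clock: 42.75
eef_pos: [617.2, -208.2, 70.0]
eef_rot: [3.133, -0.01, 0.485]
wrist_force: [-0.9, -0.1, -1.8]
finger_gap: 57.7
```

Emit:
drive_tool(motion=[10, 0, 0, 0, 0, 0, 0, 0])

```text
clock: 42.92
eef_pos: [629.2, -200.0, 68.5]
eef_rot: [3.134, -0.01, 0.489]
wrist_force: [-0.3, -0.4, -1.6]
finger_gap: 58.0
```

```bash
python3 -c "
from h import *
go([638.6,-195.8,14]);lean()"
```

```text
pos [ 629.2 -200.    68.5] yang -62.0 tool shift [ 9.7  0.3 54.6]  gap 58.0 F [-0.3 -0.4 -1.6] t 42.9167
lean xy deg [ 0.72 -0.13] joints [-0.36  0.66  1.32  0.    1.15  0.72]
```

Emit:
drive_tool(motion=[9, 0.3, 5, 0, 0, 0, 12, 0, 0, 0, 12, 0, 0, 0, 12, 0, 0, 0, 4, 0, 0, 0, 0, 0])

```text
clock: 43.42
eef_pos: [635.0, -197.3, 16.2]
eef_rot: [3.137, -0.007, 0.487]
wrist_force: [0.1, -0.8, 0.3]
finger_gap: 57.8
```

```bash
python3 -c "
from h import *
go([638.6,-195.8,14]);lean()"
```

```text
pos [ 635.  -197.3   16.2] yang -62.1 tool shift [3.9 0.3 2.3]  gap 57.8 F [ 0.1 -0.8  0.3] t 43.4167
lean xy deg [ 0.47 -0.06] joints [-0.36  0.74  1.32  0.    1.07  0.73]
```

Emit:
drive_tool(motion=[0, 0, -2, 0, 4.3, 0.3, 0, 0, 0, 0, 0, 0])

```text
clock: 43.67
eef_pos: [638.5, -196.3, 18.2]
eef_rot: [3.138, -0.006, 0.486]
wrist_force: [-0.9, -0.3, -1.0]
finger_gap: 57.8
```

```bash
python3 -c "
from h import *
go([638.6,-195.8,14]);lean()"
```

```text
pos [ 638.5 -196.3   18.2] yang -62.2 tool shift [ 0.3 -0.4  4.2]  gap 57.8 F [-0.9 -0.3 -1. ] t 43.6667
lean xy deg [ 0.42 -0.04] joints [-0.35  0.75  1.31  0.    1.08  0.73]
```

Emit:
drive_tool(motion=[0, 0, 2, 0, 0, 0, 1.5, 0, 0, 0, 0.5, 0, 0, 0, 0, 0])

```text
clock: 44.0
eef_pos: [639.5, -196.5, 15.5]
eef_rot: [3.135, -0.008, 0.486]
wrist_force: [0.2, -0.5, -0.9]
finger_gap: 57.8
```

Emit:
drive_tool(motion=[0, 0, 0, 0, 0, 0, 0, 0, 0, 0, 0, 0, 0, 0, 0, 0, 0, 0, 0, 0, 0, 0, -8, 0, 0, 0, -14, 0, 0, 0, -14, 0], jaw=0)

```text
clock: 44.67
eef_pos: [638.1, -196.1, 51.9]
eef_rot: [3.138, -0.006, 0.486]
wrist_force: [0.0, -0.1, 1.1]
finger_gap: 94.0
```

Emit:
drive_tool(motion=[0, 0, -14, 0, 0, 0, -14, 0, 0, 0, -14, 0, 0, 0, -14, 0, 0, 0, -14, 0, 0, 0, -14, 0, 0, 0, -10, 0, 0, 0, 0, 0])

```text
clock: 45.33
eef_pos: [638.7, -196.5, 165.7]
eef_rot: [3.129, -0.014, 0.486]
wrist_force: [0.3, -0.6, 0.8]
finger_gap: 94.2
```

```bash
python3 -c "
from h import *
go([477,-90,180],-90);lean()"
```

```text
pos [ 638.7 -196.5  165.7] yang -62.2 tool shift [ -93.  -169.5  -17.8] turn 0.486 gap 94.2 F [ 0.3 -0.6  0.8] t 45.3333
lean xy deg [ 1.07 -0.28] joints [-0.35  0.59  1.21  0.    1.33  0.73]
```

Emit:
drive_tool(motion=[-12, -22, -4, 0, -17, -34, -4, 0, -18, -36, -4, 0, -18, -36, -4, 0, -18, -36, -4, 0, -18, -36, 0, 0, -18, -36, 0, 0, -12, -22, 0, 0])

```text
clock: 46.0
eef_pos: [393.4, -26.4, 177.4]
eef_rot: [3.129, -0.013, 0.482]
wrist_force: [-0.0, 0.5, 0.4]
finger_gap: 93.9
```

Emit:
drive_tool(motion=[0, 0, 0, 0.12, 0, 0, 0, 0.12, 0, 0, 0, 0.12, 0, 0, 0, 0.12, 0, 0, 0, 0.12, 0, 0, 0, 0, 0, 0, 0, 0])

```text
clock: 46.58
eef_pos: [387.6, -22.9, 177.7]
eef_rot: [3.14, -0.019, -0.137]
wrist_force: [0.4, -0.7, -0.6]
finger_gap: 94.1
```

```bash
python3 - <<'E'
from m2 import *
go([477,10,100],-96);lean()
ci=camera_info('wrist'); im=camera('wrist'); pickle.dump((ci,im),open('w8.pkl','wb')); save('w8',im)
h,s,v=hsv(im); p=tuple(map(float,proj(ci,[477,10,50])[0])); r=big(((h<8)|(h>172))&(s>150)&(v>70),p)
print(p,[rect(ci,r,z) for z in (47,52,57)])
E
```

```text
pos [387.6 -22.9 177.7] yang -97.9 tool shift [ 82.5 -45.   79.2] turn -0.033 gap 94.1 F [ 0.4 -0.7 -0.6] t 46.5833
lean xy deg [ 1.08 -0.26] joints [-0.15 -0.05  1.99 -0.    1.19  1.56]
(233.36979930681653, 116.37700360113296) [(array([477.4,  11.4]), array([ 34. , 106.4]), 173.9), (array([477.3,  10.7]), array([ 33.4, 104.7]), 173.9), (array([477.2,  10. ]), array([ 32.9, 103. ]), 173.9)]
```

View pics/w8.png

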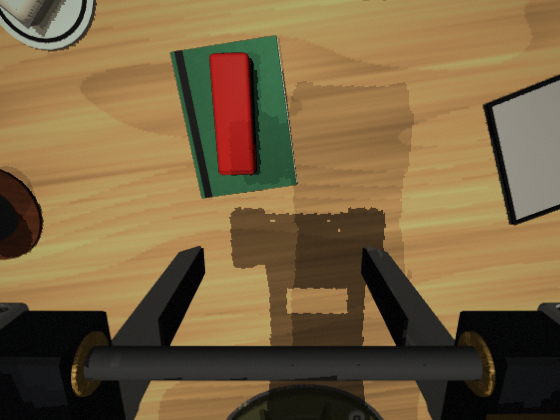

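Emit:
drive_tool(motion=[20, -10, 5, -0.03, 26, -15, 10, 0, 26, -15, 12, 0, 11, -6, 12, 0, 0, 0, 12, 0, 0, 0, 12, 0, 0, 0, 12, 0, 0, 0, 0, 0])

```text
clock: 47.3
eef_pos: [481.3, 15.4, 100.6]
eef_rot: [3.138, -0.021, -0.074]
wrist_force: [0.4, -0.9, -1.1]
finger_gap: 93.8
```

```bash
python3 -c "
from h import *
go([477.3,10.7,22.5],-96.1);lean()"
```

```text
pos [481.3  15.4 100.6] yang -94.3 tool shift [-5.3  4.7 78.1] turn 0.032 gap 93.8 F [ 0.4 -0.9 -1.1] t 47.3
lean xy deg [ 1.17 -0.28] joints [-0.04  0.26  1.84 -0.    1.02  1.61]
```

Emit:
drive_tool(motion=[-5, 5, 6, 0.03, 0, 0, 12, 0, 0, 0, 12, 0, 0, 0, 12, 0, 0, 0, 8, 0, 0, 0, 0, 0])

```text
clock: 47.8
eef_pos: [476.2, 8.6, 50.4]
eef_rot: [3.139, -0.024, -0.103]
wrist_force: [0.1, -0.1, -0.6]
finger_gap: 94.1
```

```bash
python3 -c "
from h import *
go([477.3,10.7,22.5],-96.1);lean()"
```

```text
pos [476.2   8.6  50.4] yang -95.9 tool shift [ 0.2 -2.2 27.9] turn 0.003 gap 94.1 F [ 0.1 -0.1 -0.6] t 47.8
lean xy deg [ 1.34 -0.3 ] joints [-0.06  0.33  1.89 -0.    0.9   1.62]
```

Emit:
drive_tool(motion=[0, -2.2, 8, 0, 0, 0, 10, 0, 0, 0, 6, 0, 0, 0, 2, 0, 0, 0, 0, 0])

```text
clock: 48.22
eef_pos: [477.6, 10.5, 23.5]
eef_rot: [3.139, -0.026, -0.103]
wrist_force: [0.1, 0.3, 0.3]
finger_gap: 94.0
```

Emit:
drive_tool(motion=[0, 0, 0, 0, 0, 0, 0, 0, 0, 0, 0, 0, 0, 0, 0, 0, 0, 0, 0, 0, 0, 0, 0, 0, 0, 0, 0, 0, 0, 0, 0, 0], jaw=1, grip_force=25)

```text
clock: 48.88
eef_pos: [478.4, 10.5, 24.6]
eef_rot: [3.139, -0.028, -0.103]
wrist_force: [-0.1, -0.1, -1.3]
finger_gap: 44.2
```

Emit:
drive_tool(motion=[0, 0, 0, 0, 0, 0, 0, 0, 0, 0, -8, 0, 0, 0, -12, 0, 0, 0, -14, 0, 0, 0, -10, 0, 0, 0, 0, 0])

```text
clock: 49.47
eef_pos: [476.1, 10.8, 71.1]
eef_rot: [3.139, -0.025, -0.103]
wrist_force: [0.9, 1.0, -2.2]
finger_gap: 34.1
```

```bash
python3 -c "
from h import *
go([404.4,-327.3,70]);lean()"
```

```text
pos [476.1  10.8  71.1] yang -95.9 tool shift [-36.6 343.7   1.2]  gap 34.1 F [ 0.9  1.  -2.2] t 49.4667
lean xy deg [ 1.4  -0.31] joints [-0.05  0.29  1.88 -0.    0.95  1.62]
```

Emit:
drive_tool(motion=[-2, 15, 0, 0, -3, 30, 0, 0, -4, 35, 0, 0, -4, 35, 0, 0, -4, 35, 0, 0, -4, 35, 0, 0, -4, 35, 0, 0, -4, 35, 0, 0])

```text
clock: 50.13
eef_pos: [419.3, -244.6, 70.8]
eef_rot: [3.14, -0.026, -0.093]
wrist_force: [1.3, 0.1, -1.6]
finger_gap: 34.0
```

Emit:
drive_tool(motion=[-3, 30, 0, 0, -2, 22, 0, 0, 0, 10, 0, 0, 0, 0, 0, 0])

```text
clock: 50.47
eef_pos: [405.0, -313.9, 69.6]
eef_rot: [3.14, -0.025, -0.099]
wrist_force: [0.6, -0.9, -2.0]
finger_gap: 33.9
```

```bash
python3 -c "
from h import *
go([405.4,-327.3,20.5]);lean()"
```

```text
pos [ 405.  -313.9   69.6] yang -95.7 tool shift [ 0.5 13.2 49.1]  gap 33.9 F [ 0.6 -0.9 -2. ] t 50.4667
lean xy deg [ 1.42 -0.23] joints [-0.74  0.37  1.78  0.02  0.98  0.92]
```

Emit:
drive_tool(motion=[0.5, 13, 5, 0, 0, 0, 12, 0, 0, 0, 12, 0, 0, 0, 8, 0, 0, 0, 2, 0, 0, 0, 0, 0])

```text
clock: 50.97
eef_pos: [406.7, -324.9, 27.4]
eef_rot: [3.141, -0.024, -0.095]
wrist_force: [0.8, -0.2, -1.7]
finger_gap: 33.6
```

```bash
python3 -c "
from h import *
go([405.4,-327.3,20]);lean()"
```

```text
pos [ 406.7 -324.9   27.4] yang -95.5 tool shift [-1.2  2.5  7.3]  gap 33.6 F [ 0.8 -0.2 -1.7] t 50.9667
lean xy deg [ 1.38 -0.15] joints [-0.75  0.45  1.78  0.02  0.9   0.9 ]
```

Emit:
drive_tool(motion=[-1.2, 2.7, 1, 0, 0, 0, 3, 0, 0, 0, 2, 0, 0, 0, 1, 0, 0, 0, 0, 0])

```text
clock: 51.38
eef_pos: [406.2, -327.4, 21.0]
eef_rot: [3.14, -0.026, -0.093]
wrist_force: [-0.1, -0.5, -1.6]
finger_gap: 33.4
```

```bash
python3 -c "
from h import *
go([405.4,-327.3,20]);lean()"
```

```text
pos [ 406.2 -327.4   21. ] yang -95.4 tool shift [-0.9 -0.   0.9]  gap 33.4 F [-0.1 -0.5 -1.6] t 51.3833
lean xy deg [ 1.45 -0.22] joints [-0.76  0.46  1.78  0.02  0.88  0.9 ]
```

Lower the last mm, release with more time, and lift.

Emit:
drive_tool(motion=[-0.8, 0, 1.2, 0, 0, 0, 0.8, 0, 0, 0, 0, 0])

```text
clock: 51.63
eef_pos: [405.7, -327.6, 19.9]
eef_rot: [3.139, -0.026, -0.093]
wrist_force: [0.3, -0.0, -1.9]
finger_gap: 33.9
```

Emit:
drive_tool(motion=[0, 0, 0, 0, 0, 0, 0, 0, 0, 0, 0, 0, 0, 0, 0, 0, 0, 0, 0, 0, 0, 0, 0, 0, 0, 0, 0, 0, 0, 0, -8, 0], jaw=0)

```text
clock: 52.3
eef_pos: [405.3, -327.5, 27.5]
eef_rot: [3.14, -0.026, -0.094]
wrist_force: [0.5, 0.7, 0.3]
finger_gap: 83.6
```

Emit:
drive_tool(motion=[0, 0, -14, 0, 0, 0, -16, 0, 0, 0, -16, 0, 0, 0, -16, 0, 0, 0, -16, 0, 0, 0, -16, 0, 0, 0, -16, 0, 0, 0, -16, 0])

```text
clock: 52.97
eef_pos: [400.8, -325.9, 161.6]
eef_rot: [3.141, -0.024, -0.094]
wrist_force: [0.2, 0.5, -0.6]
finger_gap: 93.8
```

Emit:
drive_tool(motion=[-12, -8, -20, 0, -30, -15, -20, 0, -30, -15, -20, 0, -10, -5, -10, 0, 0, 0, 0, 0])

```text
clock: 53.38
eef_pos: [318.8, -273.4, 237.9]
eef_rot: [3.137, -0.029, -0.093]
wrist_force: [0.2, 0.6, -0.5]
finger_gap: 94.3
```

```bash
python3 - <<'E'
from m2 import *
go([405,-327,200]); S=camera('scene'); D=camera('side'); ci=camera_info('wrist'); W=camera('wrist')
save('s9',S); save('d9',D); save('w9',W); pickle.dump((camera_info('scene'),S,camera_info('side'),D,ci,W),open('f.pkl','wb'))
E
```

```text
pos [ 318.8 -273.4  237.9] yang -95.3 tool shift [89.7 45.2 40.7]  gap 94.3 F [ 0.2  0.6 -0.5] t 53.3833
```

View pics/w9.png

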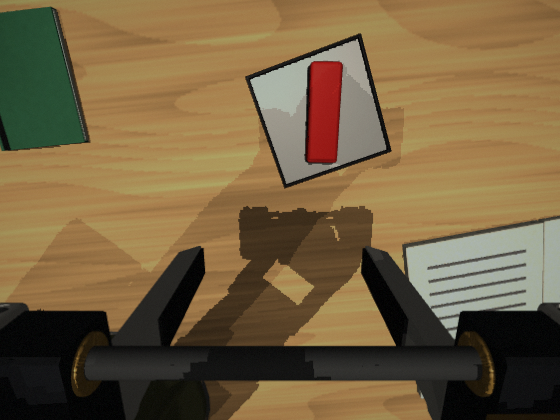

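View pics/s9.png

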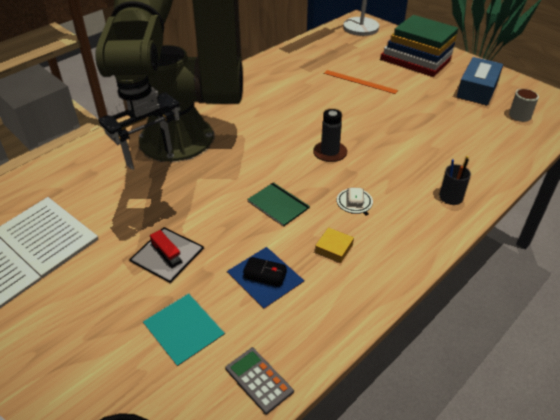

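```bash
python3 - <<'E'
from m2 import *
Si,S,Di,D,Wi,W=pickle.load(open('f.pkl','rb'))
h,s,v=hsv(W); q=lambda ci,P:tuple(map(float,proj(ci,P)[0]))
r=big(((h<8)|(h>172))&(s>150)&(v>70),q(Wi,[405,-327,50])); print('stapler',rect(Wi,r,47),rect(Wi,r,52),'tray',rect(Wi,cv2.convexHull(big(s<70,q(Wi,[405,-380,5]))),5))
for n,ci,im in (('scene',Si,S),('side',Di,D)):
    h,s,v=hsv(im)
    k=cv2.morphologyEx(((v<45)&(s<140)).astype(np.uint8),cv2.MORPH_OPEN,np.ones((3,3),np.uint8))
    m=cv2.convexHull(big(k,q(ci,[638,-195,25]))); p=big((h>100)&(h<130)&(s>110),q(ci,[600,-245,5]))
    print(n,'mouse',rect(ci,m,22),'pad',rect(ci,cv2.convexHull(p),5))
    e=big((s<45)&(v>150),q(ci,[618,179,28])); print(n,'white blob',cv2.boundingRect(e),rect(ci,cv2.convexHull(e),5),'q',q(ci,[617.6,179.2,28]))
    f=big(k,q(ci,[412,306,60])); fp=f.reshape(-1,2); t=fp[fp[:,1]<fp[:,1].min()+4].mean(0); print(n,'flask',cv2.boundingRect(f),'predicted top',q(ci,[411.8,306.6,145]))
    y=big((h>20)&(h<32)&(s>190)&(v>110),q(ci,[698,0,30])); print(n,'notes',cv2.boundingRect(y))
h0=cv2.cvtColor(cv2.imread('pics/scene0.png'),cv2.COLOR_BGR2RGB); h,s,v=hsv(h0); y=big((h>20)&(h<32)&(s>190)&(v>110),q(Si,[698,0,30])); print('notes before, scene',cv2.boundingRect(y))
h0=cv2.cvtColor(cv2.imread('pics/side0.png'),cv2.COLOR_BGR2RGB); h,s,v=hsv(h0); y=big((h>20)&(h<32)&(s>190)&(v>110),q(Di,[698,0,30])); print('notes before, side',cv2.boundingRect(y))
E
```

```text
stapler (array([ 404.5, -326.6]), array([ 33.6, 104.7]), 173.5) (array([ 404.5, -326. ]), array([ 33.1, 103.3]), 173.5) tray (array([ 404.4, -327.5]), array([139.5, 139.9]), 104.0)
scene mouse (array([ 638.4, -195.9]), array([ 67.1, 101. ]), 27.6) pad (array([ 639.6, -196. ]), array([124.2, 145.6]), 175.4)
scene white blob (350, 188, 19, 20) (array([620.8, 196.9]), array([51.9, 81.2]), 129.8) q (354.96904693746205, 193.6204294272544)
scene flask (321, 112, 20, 44) predicted top (332.3724829262632, 113.01278547946008)
scene notes (317, 229, 36, 27)
side mouse (array([ 643. , -192.6]), array([ 63.4, 108.9]), 27.6) pad (array([ 636., -196.]), array([129.4, 148.1]), 175.4)
side white blob (263, 147, 25, 12) (array([629.1, 212. ]), array([45.7, 62. ]), 131.2) q (275.09784315903823, 151.76686675843177)
side flask (178, 113, 24, 38) predicted top (185.90968464370684, 99.16947408909554)
side notes (307, 173, 44, 26)
notes before, scene (322, 230, 31, 26)
notes before, side (307, 173, 44, 26)
```

View pics/d9.png

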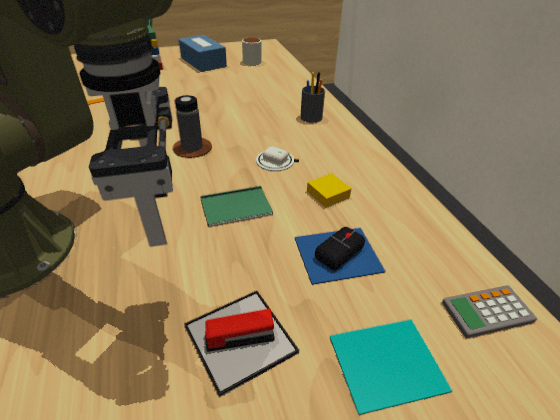

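Emit:
drive_tool(motion=[10, -25, -2, 0, 13, -38, -2, 0, 13, -38, -2, 0, 13, -38, -2, 0, 13, -38, -2, 0, 13, -38, -2, 0, 13, -38, -2, 0, 13, -38, -2, 0])

```text
clock: 54.2
eef_pos: [453.6, 11.3, 244.2]
eef_rot: [-3.14, -0.011, -0.103]
wrist_force: [0.6, -0.9, 0.5]
finger_gap: 94.0
```

Emit:
drive_tool(motion=[13, -38, 0, 0, 13, -38, 0, 0, 13, -38, 0, 0, 5, -20, 0, 0, 0, 0, 0, 0, 0, 0, 0, 0])

```text
clock: 54.7
eef_pos: [515.1, 153.2, 233.9]
eef_rot: [3.14, 0.003, -0.094]
wrist_force: [-0.1, -0.3, -0.6]
finger_gap: 94.2
```

```bash
python3 - <<'E'
from m2 import *
go([500,170,250]); ci=camera_info('wrist'); im=camera('wrist'); save('w10',im)
h,s,v=hsv(im); q=lambda P:tuple(map(float,proj(ci,P)[0]))
c=big((s<60)&(v>100),q([617.6,135,5])); print('charger',circ(ci,c,5))
e=big((s<35)&(v>165),q([618,179,31])); print('ear',q([618,179,31]),cv2.boundingRect(e),rect(ci,e,31),rect(ci,e,18),im[int(q([618,179,31])[1]),int(q([618,179,31])[0])],im[int(q([617,135,5])[1]),int(q([617,135,5])[0])])
E
```

```text
pos [515.1 153.2 233.9] yang -95.4 tool shift [-16.7 -15.3 -16.1]  gap 94.2 F [-0.1 -0.3 -0.6] t 54.7
charger (array([617.8, 179.3]), 51.8)
ear (250.7813278541296, 97.65565450801861) (226, 69, 48, 53) (array([620.3, 179.8]), array([33.6, 49.3]), 131.0) (array([621. , 180.9]), array([34.7, 51. ]), 131.0) [183 193 193] [35 35 33]
```

View pics/w10.png

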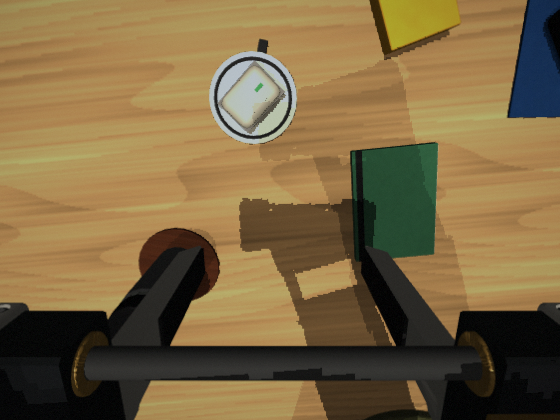

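```bash
python3 -c "
from h import *
print(read_state()['clock'],sign_off())"
```

```text
the job is handed in; nothing more can be done
54.75 None
```

I finished both swaps and handed the job in at 54.8 s of the 141 s allowed. The earbud case waited on the notebook while the flask moved to the coaster. After that the stapler waited there while the mouse moved to the blue pad.

What the last checks showed:

| Thing | Place | How far from the middle |
|---|---|---|
| Stapler | Grey tray | About 1 mm (overhead wrist view) |
| Earbud case | Charging pad | About 2 mm. The colour mask read it 2.5–3.5 mm off, but it caught only part of the case; the 2 mm comes from its corners in the picture |
| Mouse | Blue pad | About 1 mm from the scene camera, about 8 mm from the side camera (5 mm against the pad centre I measured from above). I trust the first, since the gripper let go within 2 mm of the aimed spot and the side view's outline of the mouse was too large |
| Flask | Coaster | About 1 mm by its release point. Its lid is at the predicted pixel in the scene camera and about 2 px off in the side picture by eye; the colour mask did not pick out the lid in the side view |

- **Notebook and notes:** The notebook is empty. The sticky notes have not moved in the side view; in the scene view their outline differs by 5 px on one side, most likely from a shadow.
- **Flask and gripper:** The flask stayed upright, with the gripper leaning no more than 1°. The gripper finished open, high above the desk and touching nothing.
- **Heights:** Triangulating outline centres gave poor heights for the tray, mouse and blue pad. I relied instead on two views agreeing at the stated heights.

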